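# Lay up two drained steel columns on the stacking V-cradle and chock both layers

### The arm

A 7-joint arm with a two-finger parallel gripper is mounted at the origin on a cart in front of the work surface, level with it; the furniture and walls round the work are solid. World frame = base frame: x ahead of the robot, y to its left, z up, the work surface at z = 0. Lengths are in m, angles in rad, forces in N, time in s.
With the tool pointing down it reaches from about 0.4 to 0.85 m from the base axis. Payload 10.4 kg.
Tool frame: the origin (TCP) lies on the centre line of the jaws, within the pads' length; the fingertips stand 17 mm ahead of it and the grasp point (between the pads) lies 2 mm behind it; z points along the fingers, y is the line along which they close (so a half turn about z gives the same grasp; the last joint's range is limited). The gripper opens to 85 mm and grips with 20 to 120 N. Pads are 22 mm wide; open, the fingers measure 114 mm over their backs; the gripper's body (76 mm by 85 mm) begins 54 mm behind the grasp point. The pads swing forward as they close: fully open they stand 13 mm farther back than shut.
Start: joints at [-1.265, 0.332, -0.065, 1.46, 0.022, 1.35, -0.088], TCP at [0.202, 0.592, 0.248] pointing down, gripper open.
Joint ranges: [-2.6, 2.6], [-0.5, 2.12], [-1.47, 1.34], [0.16, 2.42], [-1.27, 4.41], [0.06, 2.06], [-2.6, 2.6]. Speed limits (rad/s): [2.22, 2.22, 2.79, 2.79, 3.14, 3.14, 3.14].

### API

Orientations are given as a unit quaternion [x, y, z, w].
In Python, from workcell import get_obs, optics, job gives the robot as it stands. The module is installed in compiled form; this text tells all that it offers.
- The arm moves only by the tool send_rows, never from a script. Its argument "plan" is a list that holds one entry, the list of rows, each a list of 7 numbers: the turn, a rotation vector about the tool's x, y, z in units of 1.5 rad (1.0 is 1.5 rad), then the shift along the tool's x, y, z in units of 20 cm (1.0 is 20 cm), then the opening, from 0 (shut) to 1 (fully open). A call has 1 to 20 rows; each row shifts and turns the commanded pose from where the row before left it, along the tool's axes as they then stand; what a row does not reach is not made up. A row lasts 1/12 s, in which the tool goes at most 41.7 mm and 7.16 degrees, less where a joint would pass 70% of its speed; a pose out of reach is approached as far as the arm can. A call with a number of a shift or a turn outside -1 to 1 is refused whole. A call with a gripper value outside its range is refused whole. The fingers move at their own pace and stop on an object; "squeeze" is the grip in N (left out, the last holds). Time passes only in rows, so rows that do not move let the fingers close. It gives the time, the measured TCP pose, the force, the opening and the grip force at its end, in the units of the state.
- get_obs(): the state, without advancing time (a new reading comes with each control period).
- optics.camera(name): name is "side" or "top"; returns the picture (420x560x3 uint8, red, green, blue); there is no depth.
- optics.get_calibration(name): a dict with "intrinsics" (3x3 intrinsics, pixels), "world_from_camera" (4x4, takes a point from camera to world coordinates). Camera axes: x right, y up, looking along -z (the intrinsics and any distortion apply to the point x, -y, -z); pixel columns grow to the right and rows downward; lengths in m; the calibration is good to about 2 mm. A picture is of the moment at which its call begins. get_calibration takes no time and is no camera call.
- job.hand_in(): hands the job in; it is judged then, once.
The state is a dict: "clock": time; "joint_pos": joint angles; "joint_velocities": joint speeds; "tau": joint torques, N m; "position": TCP position; "ee_rot": TCP orientation; "ft_force": force on the tool from outside, world axes, zero at the start; "torque": the same for the moment, N m; "grip_width": opening from 0.0 (shut) to 1.0 (fully open); "grasp_force": force on a finger pad.
Only numpy, scipy, OpenCV 4.12 (cv2) and the standard library are available. Lean on these libraries where they do the work, as an engineer would, in place of code of your own. Each camera call takes 0.05 s, during which the arm holds its last target. There are 200 camera calls.

### The job

Lay the thick column from the sloping drain rack level in the free V of the base cradle, beside the one already there, then set the bridge cradle squarely over both so that its V feet keep them from rolling. Lay the slim column level in the V on top of the bridge and lower the rubber chock bar, lug up, flat into the pocket between it and the bridge's end lip. Keep everything centred end to end, set the columns down gently, knock nothing over, and leave it all standing by itself.

Things in the scene. Friction and masses are not known exactly. Their poses are not given: they have to be found in the camera images.
- cradle: Base cradle, fixed: aluminium plate 136 (x) x 200 (y) x 6 mm with two upright grey boards, 14 mm thick, 172 mm wide, 30 mm high, at x = +-48 mm (82 mm free between them for fingers). Each board has two 120 degree V notches, at y = +40 and -40 mm; columns lie along x. Origin: centre of the plate's underside. A thick column already lies in the V at y = -40 mm.
- cradle_free_v (a point): Axis and mid-length of a thick column when it lies centred in the free V of the base cradle: cradle x 0, y +40, z 45 mm. Nothing but the plate lies below it between the boards.
- column_seated: Thick steel column, same as column_thick, that already lies in the base cradle. Origin on its axis at mid-length, x along it. Leave it in its V.
- column_thick: Thick steel column, a round bar 50 mm in diameter, 180 mm long: plain tube 150 mm long and at each end a fitting 30 mm thick, 15 mm long. 0.4 to 0.75 kg. Origin on its axis at mid-length, x along it (at the start up the slope). Starts in one of the drain rack's lanes, inclined 35 degrees, low end nearer the robot. Both ends are alike.
- column_slim: Slim steel column: like the thick one, but 40 mm in diameter, 172 mm long, tube 142 mm. 0.3 to 0.55 kg. Origin on its axis at mid-length, x along it (at the start up the slope). Starts in the drain rack's other lane, inclined 35 degrees.
- drain_rack: Drain rack, fixed: steel frame sloping up at 35 degrees along its +x (away from the robot) over a drip tray 190 x 226 mm. Two lanes at y = +-50 mm. A column lies in two V notched boards about 45 mm to each side of its middle, where fingers have room past both its sides and 33 mm or more below its axis; a ledge stops its low end. Origin on the bench below the columns' middles.
- bridge: Bridge cradle, loose, 0.35 kg: two upright grey boards 14 mm thick, 152 mm wide (y), at x = +-48 mm, joined by an aluminium web along x at y = 0, 10 mm thick, from 14 to 42 mm high: grip this web across its thickness, from above between the boards. Starts on its feet on the bench. Origin: centre of its underside. Highest point 71 mm.
- bridge_feet (a point): The bridge's underside centre (its origin), between two inverted 90 degree V notches at y = +-40 mm, 56 mm wide, 28 mm deep, that fit over the two thick columns. When home on them this point is above the base cradle's origin, at cradle z = 52 mm, the web parallel to the columns; either way round is right.
- bridge_v (a point): Axis and mid-length of the slim column when it lies centred in the shallow 120 degree V on top of the bridge: bridge x 0, y -22, z 67 mm. A fixed shoulder stands on its -y side. The bridge's top is 16 mm below this point and the web 25 mm below it. Moves with the bridge.
- bridge_pocket (a point): Centre of the chock's underside when it is home in the flat pocket between the slim column and the end lip (17 mm high): bridge x 0, y +27, z 51 mm, the chock's length along the bridge's x. Play across: about 3 mm. Moves with the bridge.
- chock: Black rubber chock, loose, 0.2 kg: keystone bar 140 mm long (x), 40 mm wide at the foot, 62 at the top (y), 30 mm high, with an upright lug in the middle of its top: 22 mm along x, 30 along y, from 30 to 64 mm high. Origin: centre of its underside. Starts flat on the bench. Grip the lug along x (22 mm); in the pocket there is no finger room across. Either way round is right.
- flask_near: Small glass volumetric flask, 46 x 182 mm, standing fast behind the base cradle: an obstacle only. Origin: centre of its foot.
- small_bottle: Small lab bottle with a ribbed cap, 44 x 77 mm, standing behind the base cradle on the drain rack's side. Leave it standing. Origin: centre of its foot.

How it is judged:
On the way, in this order (a step that is already met when the one before it is completed fails the run):
1. the thick column lies in the free V of the base cradle (x of column_thick in the frame of cradle between -0.02 and 0.02 m and y of column_thick in the frame of cradle between 0.035 and 0.045 m and z of column_thick in the frame of cradle between 0.0399 and 0.0499 m and angle between the x axis of column_thick and the x axis of cradle, either way round below 0.08 rad), for 0.2 s.
2. the bridge stands over both thick columns (all of step 1 and x of column_seated in the frame of cradle between -0.025 and 0.025 m and y of column_seated in the frame of cradle between -0.045 and -0.035 m and z of column_seated in the frame of cradle between 0.0399 and 0.0499 m and angle between the x axis of column_seated and the x axis of cradle, either way round below 0.08 rad and x of bridge in the frame of cradle between -0.02 and 0.02 m and y of bridge in the frame of cradle between -0.006 and 0.006 m and z of bridge in the frame of cradle between 0.0473 and 0.0573 m and angle between the x axis of bridge and the x axis of cradle, either way round below 0.09 rad and angle between the z axis of bridge and the z axis of cradle, either way round below 0.06 rad), for 0.2 s.
3. the slim column lies in the V on the bridge (x of bridge in the frame of cradle between -0.02 and 0.02 m and y of bridge in the frame of cradle between -0.006 and 0.006 m and z of bridge in the frame of cradle between 0.0473 and 0.0573 m and angle between the x axis of bridge and the x axis of cradle, either way round below 0.09 rad and angle between the z axis of bridge and the z axis of cradle, either way round below 0.06 rad and x of column_slim in the frame of bridge between -0.025 and 0.025 m and y of column_slim in the frame of bridge between -0.027 and -0.017 m and z of column_slim in the frame of bridge between 0.0622 and 0.0722 m and angle between the x axis of column_slim and the x axis of bridge, either way round below 0.08 rad), for 0.2 s.
4. the chock is home in the pocket beside it (x of column_slim in the frame of bridge between -0.025 and 0.025 m and y of column_slim in the frame of bridge between -0.027 and -0.017 m and z of column_slim in the frame of bridge between 0.0622 and 0.0722 m and angle between the x axis of each of column_slim, chock and the x axis of bridge, either way round below 0.08 rad and x of chock in the frame of bridge between -0.018 and 0.018 m and y of chock in the frame of bridge between 0.021 and 0.033 m and z of chock in the frame of bridge between 0.047 and 0.055 m and angle between the z axis of chock and the z axis of bridge, either way round below 0.07 rad), for 0.2 s.
At the end, for the whole second after the job is handed in: Thick columns in the base cradle's Vs and slim one in the bridge's V (within 5 mm across and high, 20 mm along, 25 mm for slim and old one), bridge standing on both (6, 5, 20 mm), chock flat in its pocket (6, 4, 18 mm), all parallel within 0.08 rad, released and at rest (all of step 2 and all of step 4 and contact force between each of column_thick, column_slim, bridge, chock and the fingers below 0.2 N and linear speed of each of column_thick, column_slim, bridge, chock below 0.02 m/s); the robot touches nothing.
It fails at once if a column is knocked hard against a cradle (contact force between column_thick and cradle above 60 N or contact force between column_slim and bridge above 60 N).
It fails at once if a thing standing by is knocked over (angle between small_bottle's own z axis and vertical above 0.5 rad).
It also fails if it takes over 72 s, if anything falls off the work surface, if the arm or the gripper's body presses on something with over 40 N, if the wrist force passes 120 N, or if a joint passes its speed limit or range.

## Working session

There is one attempt and no reset: what is moved stays moved. The work goes in short steps, Python scripts to look and compute and a tool call to move; the robot and the scene stay as the last step left them, time stands still between calls to the robot, and variables do not carry over. Pictures are saved under pics/ and viewed, at most 10 in all, crops included, and the job is handed in when it is done.

Besides the shell and the picture viewer there is one more tool, called after ">>>" as name(argument=value, ...), one argument or row to a line, values as JSON. send_rows: Moves the arm, as the interface text tells. Its arguments: {"type":"object","properties":{"plan":{"type":"array"},"squeeze":{"type":"number"}},"required":["plan"]}

```bash
mkdir -p pics; python3 - <<'E'
from workcell import get_obs, optics
import cv2
print(get_obs())
for n in("side","top"):
    im=optics.camera(n); cv2.imwrite(f"pics/{n}0.png",im[:,:,::-1])
    c=optics.get_calibration(n); print(n,c)
E
```

```text
{'clock': 0.0, 'joint_pos': array([-1.2645858 ,  0.33288513, -0.06467105,  1.46093724,  0.02159995,
        1.34989062, -0.08851774]), 'joint_velocities': array([ 0.00028162, -0.00106625, -0.0003917 ,  0.00040355, -0.0016928 ,
        0.00018545,  0.00061197]), 'tau': array([ 1.92306114e-03, -6.25464821e+01,  5.03615895e-02, -3.91586781e+01,
        1.62444898e-02,  9.84575890e-03,  2.09952077e-06]), 'position': array([0.20173157, 0.59118216, 0.2475095 ]), 'ee_rot': array([ 1.63677546e-01,  9.86513636e-01, -7.08091640e-04, -7.95487814e-05]), 'ft_force': array([0.42231357, 0.827474  , 0.35818535]), 'torque': array([ 0.02486851, -0.00102679, -0.05596241]), 'grasp_force': 0.0, 'grip_width': 0.999547212831887}
side {'intrinsics': array([[390.01631934,   0.        , 276.02128944],
       [  0.        , 390.01631934, 210.42425038],
       [  0.        ,   0.        ,   1.        ]]), 'world_from_camera': array([[ 0.8588412 ,  0.34309436, -0.38036569,  0.19327241],
       [-0.51192711,  0.54885961, -0.66082053, -0.65819267],
       [-0.01795643,  0.7622594 ,  0.64702254,  0.75452395],
       [ 0.        ,  0.        ,  0.        ,  1.        ]])}
top {'intrinsics': array([[411.90333182,   0.        , 281.77234008],
       [  0.        , 411.90333182, 204.27330325],
       [  0.        ,   0.        ,   1.        ]]), 'world_from_camera': array([[ 1.41554611e-02,  9.92666469e-01, -1.20053757e-01,
         4.32787235e-01],
       [-9.99899761e-01,  1.40168919e-02, -1.99863437e-03,
         2.00567599e-02],
       [-3.01196785e-04,  1.20070015e-01,  9.92765381e-01,
         1.10037474e+00],
       [ 0.00000000e+00,  0.00000000e+00,  0.00000000e+00,
         1.00000000e+00]])}
```

View pics/top0.png

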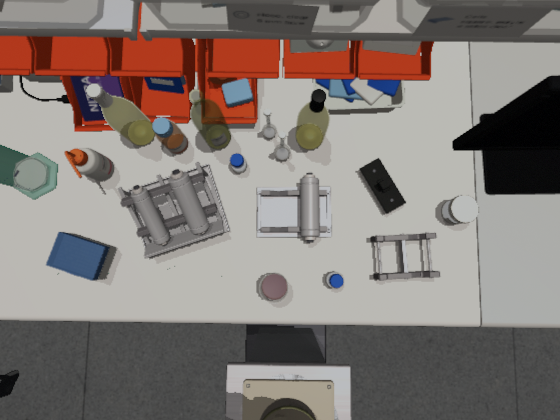

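View pics/side0.png

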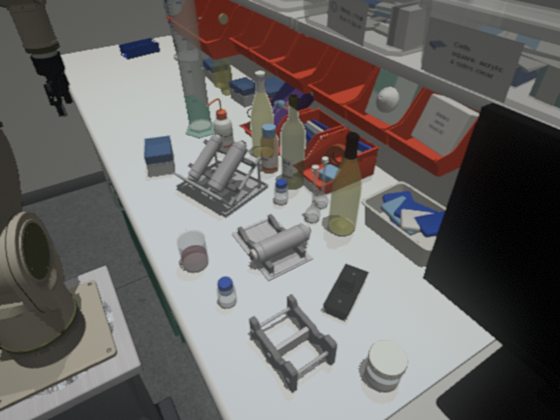

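```bash
python3 - <<'E'
import cv2
a=cv2.imread("pics/top0.png")[145:285,115:445]
cv2.imwrite("pics/topA.png",cv2.resize(a[:, :165],None,fx=4.8,fy=4.2,interpolation=cv2.INTER_CUBIC))
cv2.imwrite("pics/topB.png",cv2.resize(a[:, 135:],None,fx=4,fy=4,interpolation=cv2.INTER_CUBIC))
b=cv2.imread("pics/side0.png")[125:390,170:380]
cv2.imwrite("pics/sideA.png",cv2.resize(b[:,:],None,fx=2.26,fy=2.26,interpolation=cv2.INTER_CUBIC))
E
```

```text
(no output)
```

View pics/topA.png

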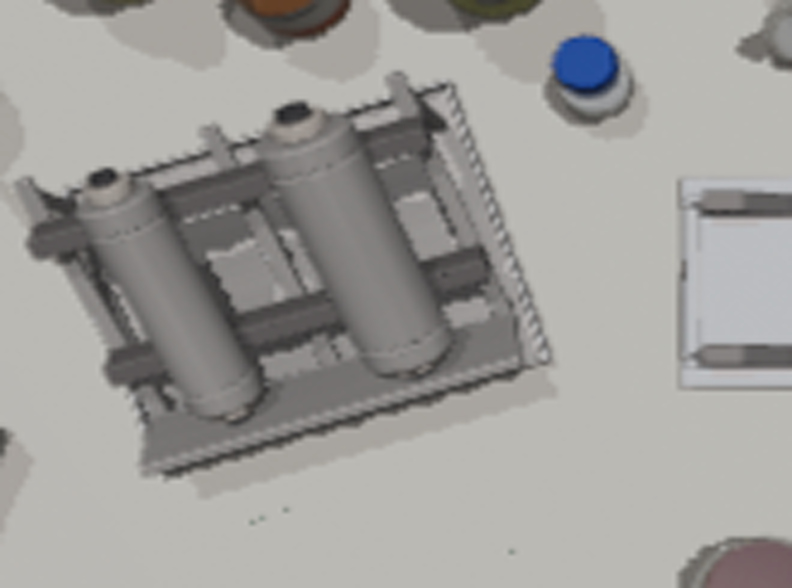

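View pics/topB.png

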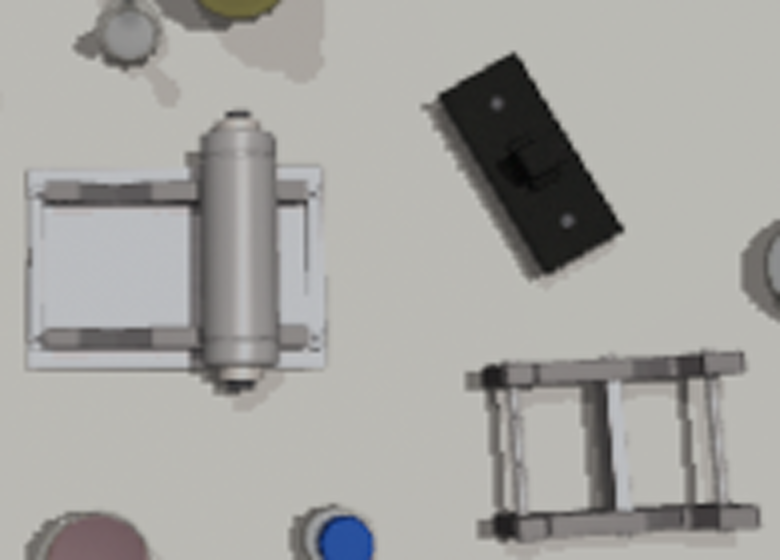

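View pics/sideA.png

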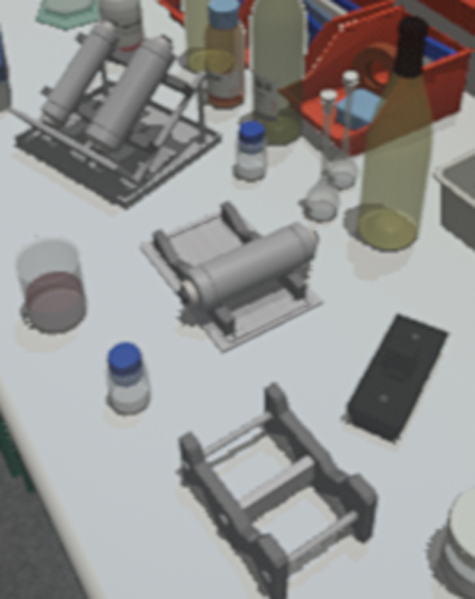

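```bash
cat > h.py <<'E'
import numpy as np, cv2
from scipy.optimize import least_squares
from scipy.spatial.transform import Rotation as R
from workcell import get_obs, optics
C={n:optics.get_calibration(n) for n in("side","top")}
def proj(n,P):
    P=np.atleast_2d(P);T=C[n]["world_from_camera"];K=C[n]["intrinsics"]
    c=(P-T[:3,3])@T[:3,:3]; c=c*[1,-1,-1]; q=c@K.T; return q[:,:2]/q[:,2:]
def ray(n,uv,z):
    T=C[n]["world_from_camera"];K=C[n]["intrinsics"]
    d=np.linalg.solve(K,[uv[0],uv[1],1])*[1,-1,-1]; d=T[:3,:3]@d
    return T[:3,3]+d*(z-T[2,3])/d[2]
A=lambda x,y:(115+(x+.5)/4.8-.5,145+(y+.5)/4.2-.5)
B=lambda x,y:(250+(x+.5)/4-.5,145+(y+.5)/4-.5)
S=lambda x,y:(170+(x+.5)/2.26-.5,125+(y+.5)/2.26-.5)
def pose(p,pts,z=0): return R.from_euler("z",p[2]).apply(np.array(pts,float)/1000)+[p[0],p[1],z]
def fit(corr,p0):
    f=lambda p:np.concatenate([(proj(n,pose(p,[m]))[0]-uv) for n,m,uv in corr])
    s=least_squares(f,p0,loss="soft_l1"); return s.x,f(s.x).reshape(-1,2).round(1)
E
cat > fit.py <<'E'
from h import *
cr=[("top",(68,100,6),B(26,168)),("top",(68,-100,6),B(322,166)),("top",(-68,-100,6),B(327,369)),("top",(-68,100,6),B(26,370)),
("side",(68,-100,6),S(322,299)),("side",(-68,100,6),S(142,245)),("side",(-68,-100,6),S(225,349))]
print("cradle",*fit(cr,[.43,0,0]))
# rack: tray outer corners, bench level
rk=[("top",(-95,113,0),A(145,475)),("top",(-95,-113,0),A(552,362)),("top",(95,-113,0),A(450,86)),("side",(-95,-113,0),S(125,206)),("side",(95,-113,0),S(218,135)),("side",(-95,113,0),S(17,142))]
print("rack",*fit(rk,[.43,.3,.28]))
# chock: top corners z30
ck=[("top",(70,31,30),B(438,96)),("top",(70,-31,30),B(516,53)),("top",(-70,-31,30),B(624,230)),("top",(-70,31,30),B(543,276)),
("side",(70,31,30),S(400,315)),("side",(70,-31,30),S(447,332)),("side",(-70,-31,30),S(396,423)),("side",(-70,31,30),S(347,402))]
print("chock",*fit(ck,[.5,-.25,.5]))
# bridge: rough
for n,uv,z in [("top",B(607,358),.042),("top",B(623,515),.042),("top",B(470,380),.071),("top",B(745,362),.06),("top",B(480,527),.071),("top",B(758,517),.06)]: print(n,ray(n,uv,z).round(4))
for nm,n,uv,z in [("flask1","side",S(321,213),0),("flask2","side",S(342,180),0),("bottle","side",S(251,175),0),("bottletop","top",A(586,62),.077)]: print(nm,ray(n,uv,z).round(3))
# columns: x,y,z,yaw
def colfit(c,p0):
    def f(p):
        r=R.from_euler("ZY",[p[3],-np.radians(35)])
        return np.concatenate([proj(n,r.apply([m/1000,0,0])+p[:3])[0]-uv for n,m,uv in c])
    s=least_squares(f,p0,loss="soft_l1");return s.x.round(4),f(s.x).reshape(-1,2).round(1)
print("thick",*colfit([("top",90,A(295,113)),("top",75,A(305,138)),("top",-75,A(408,348)),("side",75,S(157,45)),("side",-75,S(107,137))],[.43,.25,.1,.29]))
print("slim",*colfit([("top",86,A(104,180)),("top",71,A(117,197)),("top",-71,A(228,393)),("side",71,S(101,30)),("side",-71,S(59,115))],[.43,.35,.1,.29]))
E
python3 fit.py
```

```text
cradle [ 0.54722793 -0.00884497  0.02481408] [[-0.3 -0.3]
 [ 0.  -0.6]
 [ 0.  -0.7]
 [-0.2 -0.1]
 [ 0.8  0.7]
 [-1.7 -0.1]
 [-1.1  1. ]]
rack [0.54631137 0.30336875 0.32372815] [[ 1.1 -0.8]
 [-2.1  0.1]
 [-1.  -0.7]
 [-0.6  1.4]
 [ 1.2  2.7]
 [-1.2  0.4]]
chock [ 0.61663288 -0.24043438  0.51064466] [[-0.7 -0.9]
 [ 0.1 -1.1]
 [-0.1  0.7]
 [-0.4  0.4]
 [-1.6 -1.7]
 [ 1.7  0.1]
 [ 2.2  3. ]
 [-2.1  0.8]]
top [ 0.488  -0.2857  0.042 ]
top [ 0.3887 -0.2938  0.042 ]
top [ 0.4716 -0.1917  0.071 ]
top [ 0.4857 -0.3674  0.06  ]
top [ 0.3813 -0.1969  0.071 ]
top [ 0.3894 -0.3726  0.06  ]
flask1 [0.705 0.024 0.   ]
flask2 [0.767 0.064 0.   ]
bottle [0.669 0.138 0.   ]
bottletop [0.67  0.138 0.077]
thick [0.5493 0.2438 0.1176 0.3247] [[-0.5 -0.6]
 [-0.2 -0.9]
 [ 0.6  1.9]
 [ 1.1 -0.4]
 [-4.1  1.7]]
slim [0.5188 0.3379 0.1066 0.3406] [[-0.4 -1.6]
 [-0.4 -0.1]
 [ 0.8  1.6]
 [ 2.8 -0.2]
 [-3.1  0.8]]
```

```bash
cat > ov.py <<'E'
from h import *
import sys
def crop(n,im,x0,y0,w,h,k,lines):
    c=cv2.resize(im[y0:y0+h,x0:x0+w],None,fx=k,fy=k,interpolation=cv2.INTER_CUBIC)
    for P,col,closed in lines:
        q=((proj(n,P)-[x0,y0]+.5)*k-.5)
        cv2.polylines(c,[np.round(q*8).astype(np.int32)],closed,col,1,cv2.LINE_AA,3)
    return cv2.resize(c[:300,:400],(400,300)) if c.shape[:2]!=(300,400) else c
def cyl(p,r,hl,pitch=-np.radians(35)):
    rot=R.from_euler("ZY",[p[3],pitch]);t=np.linspace(0,2*np.pi,24)
    out=[]
    for x in(-hl,hl):out.append((rot.apply(np.c_[np.full(24,x),r*np.cos(t),r*np.sin(t)])+p[:3],(0,255,0),True))
    return out+[(rot.apply([[-hl-.015,0,0],[hl+.015,0,0]])+p[:3],(0,0,255),False)]
prof=[(-76,0),(-68,0),(-40,28),(-12,0),(12,0),(40,28),(68,0),(76,0),(76,68),(47,68),(47,51),(-10,51),(-22,43.9),(-34,51),(-46,71),(-76,71)]
def bridge(p):
    o=[(pose(p,[(x,y,z) for y,z in prof]),c,True) for x,c in((55,(0,255,0)),(-55,(0,255,255)))]
    return o+[(pose(p,[(-41,0,42),(41,0,42)]),(0,0,255),False)]
if __name__=="__main__":
    t,s=cv2.imread("pics/top0.png"),cv2.imread("pics/side0.png")
    br=bridge([.437,-.287,.07])
    cs=cyl([.5493,.2438,.1176,.325],.025,.075)+cyl([.5188,.3379,.1066,.325],.02,.071)
    cv2.imwrite("pics/ov1.png",np.vstack([np.hstack([crop("top",t,360,225,80,60,5,br),crop("side",s,245,290,100,75,4,br)]),
     np.hstack([crop("top",t,125,160,104,78,400/104,cs),crop("side",s,175,130,80,60,5,cs)])]))
E
python3 ov.py
```

```text
(no output)
```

View pics/ov1.png

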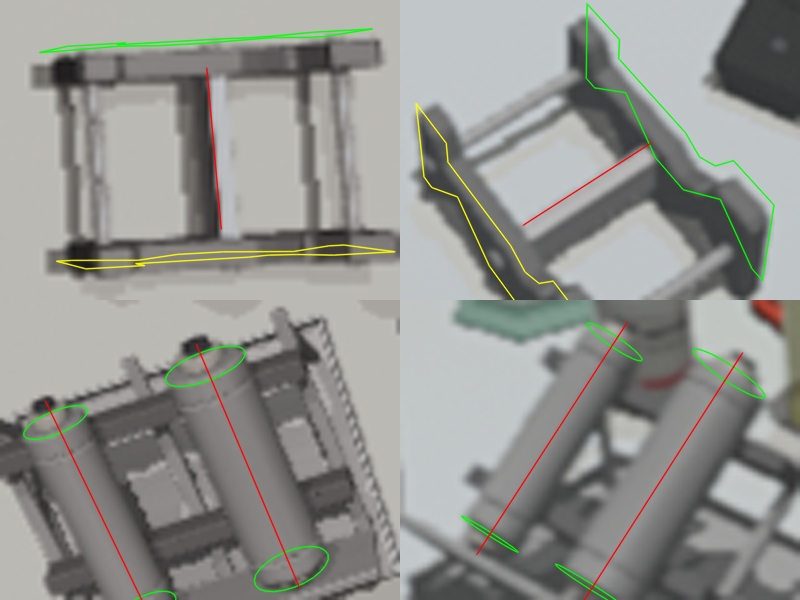

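```bash
python3 - <<'E'
from ov import *
t,s=cv2.imread("pics/top0.png"),cv2.imread("pics/side0.png")
p=[.4325,-.292,.067]; q=[.4325,-.292,.067+np.pi]
cv2.imwrite("pics/ov2.png",np.vstack([np.hstack([crop("top",t,362,228,80,60,5,bridge(p)),crop("side",s,245,290,100,75,4,bridge(p))]),
 np.hstack([crop("side",s,245,290,100,75,4,bridge(q)),crop("side",s,270,330,80,60,5,[])])]))
E
```

```text
(no output)
```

View pics/ov2.png

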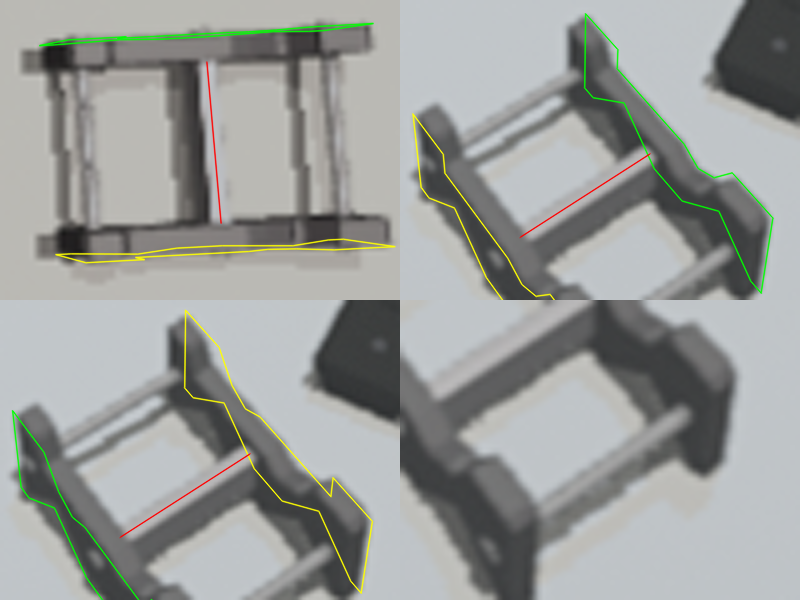

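```bash
cat >> h.py <<'E'
def rot(yaw,pitch=0,half=False):
    "tool R: x=-column axis, pitch = incline of column; half-> turned 90deg about z"
    u=np.array([np.cos(pitch)*np.cos(yaw),np.cos(pitch)*np.sin(yaw),np.sin(pitch)])
    y=np.array([-np.sin(yaw),np.cos(yaw),0]); x=-u
    return R.from_matrix(np.c_[x,y,np.cross(x,y)])
def go(p,r,R0=None,p0=None):
    "turn first, then shift: prints totals in move units, from the measured pose"
    o=get_obs(); R0=R.from_quat(o["ee_rot"]) if R0 is None else R0; p0=o["position"] if p0 is None else p0
    v=(R0.inv()*r).as_rotvec(); n=int(np.ceil(np.linalg.norm(v)/.115)) ; s=r.inv().apply(np.array(p)-p0)
    m=int(np.ceil(np.linalg.norm(s)/.037))
    print("turn",np.round(v/1.5/max(n,1),4),"x",n," shift",np.round(s/.2/max(m,1),4),"x",m," tot",np.round(s/.2,4))
def st():
    o=get_obs(); print(o["clock"],o["position"].round(4),"F",o["ft_force"].round(1),"w",round(o["grip_width"],3),"g",o["grasp_force"])
E
python3 - <<'E'
from h import *
r=rot(.325,np.radians(35)); z=r.as_matrix()[:,2]; c=np.array([.548,.243,.116]); print(z)
go(c-.115*z,r); print(c-.115*z, c+.005*z)
E
```

```text
[ 0.54355013  0.183148   -0.81915204]
turn [-0.0167 -0.0491 -0.0527] x 8  shift [-0.0393 -0.1694  0.0451] x 13  tot [-0.5113 -2.2028  0.5862]
[0.48549174 0.22193798 0.21020249] [0.55071775 0.24391574 0.11190424]
```

>>> send_rows(
  plan=[
    [[-0.0167,-0.0491,-0.0527,0,0,0,1],[-0.0167,-0.0491,-0.0527,0,0,0,1],[-0.0167,-0.0491,-0.0527,0,0,0,1],[-0.0167,-0.0491,-0.0527,0,0,0,1],[-0.0167,-0.0491,-0.0527,0,0,0,1],[-0.0167,-0.0491,-0.0527,0,0,0,1],[-0.0167,-0.0491,-0.0527,0,0,0,1],[-0.0167,-0.0491,-0.0527,0,0,0,1],[0,0,0,-0.0393,-0.1694,0.0451,1],[0,0,0,-0.0393,-0.1694,0.0451,1],[0,0,0,-0.0393,-0.1694,0.0451,1],[0,0,0,-0.0393,-0.1694,0.0451,1],[0,0,0,-0.0393,-0.1694,0.0451,1],[0,0,0,-0.0393,-0.1694,0.0451,1],[0,0,0,-0.0393,-0.1694,0.0451,1],[0,0,0,-0.0393,-0.1694,0.0451,1],[0,0,0,-0.0393,-0.1694,0.0451,1],[0,0,0,-0.0393,-0.1694,0.0451,1],[0,0,0,-0.0393,-0.1694,0.0451,1],[0,0,0,-0.0393,-0.1694,0.0451,1]],
  ],
  squeeze=80,
)

```text
clock: 1.77
position: [0.4642, 0.2489, 0.2133]
ee_rot: [-0.154, 0.941, 0.049, 0.297]
ft_force: [0.5, 0.2, 0.1]
grip_width: 0.998
grasp_force: 0.0
```

```bash
python3 - <<'E'
from h import *
st()
r=rot(.325,np.radians(35)); z=r.as_matrix()[:,2]; c=np.array([.548,.243,.116])
go(c-.06*z,r)
E
```

```text
1.7667 [0.4642 0.2489 0.2133] F [0.5 0.2 0.1] w 0.998 g 0.0
turn [ 0.0004  0.0007 -0.0007] x 1  shift [-0.0192 -0.0809  0.1604] x 2  tot [-0.0385 -0.1618  0.3209]
```

>>> send_rows(
  plan=[
    [[0,0,0,-0.02,-0.081,0.06,1],[0,0,0,-0.0185,-0.081,0.06,1],[0,0,0,0,0,0.1,1],[0,0,0,0,0,0.1,1],[0,0,0,0,0,0.1,1],[0,0,0,0,0,0.1,1],[0,0,0,0,0,0.08,1],[0,0,0,0,0,0.046,1],[0,0,0,0,0,0,1],[0,0,0,0,0,0,1]],
  ],
)

```text
clock: 2.6
position: [0.5499, 0.2452, 0.1116]
ee_rot: [-0.154, 0.941, 0.048, 0.297]
ft_force: [0.5, -0.1, 1.3]
grip_width: 1.001
grasp_force: 0.0
```

```bash
python3 - <<'E'
from h import *
st()
from ov import crop
ims=[]
r=R.from_quat(get_obs()["ee_rot"]);p=get_obs()["position"]
L=[(np.array([p,p+r.apply([0,0,.017])]),(0,0,255),False),(p+r.apply([[0,-.0425,0],[0,.0425,0]]),(0,255,0),False)]
for n,b in(("top",(125,150,104,78,400/104)),("side",(175,110,100,75,4))):
    im=optics.camera(n)[:,:,::-1].copy(); cv2.imwrite(f"pics/{n}1.png",im); ims.append(crop(n,im,*b,L))
cv2.imwrite("pics/g1.png",np.hstack(ims))
E
```

```text
2.6 [0.5499 0.2452 0.1116] F [ 0.5 -0.1  1.3] w 1.001 g 0.0
```

View pics/g1.png

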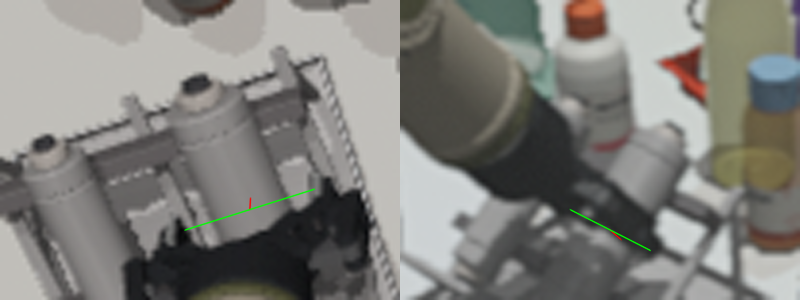

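>>> send_rows(
  plan=[
    [[0,0,0,0,0,0,0.5],[0,0,0,0,0,0,0.3],[0,0,0,0,0,0,0.3],[0,0,0,0,0,0,0.3],[0,0,0,0,0,0,0.3],[0,0,0,0,0,0,0.3],[0,0,0,0,0,0,0.3],[0,0,0,0,0,0,0.3],[0,0,0,0,0,-0.03,0.3],[0,0,0,0,0,-0.05,0.3],[0,0,0,0,0,-0.08,0.3],[0,0,0,0,0,-0.1,0.3],[0,0,0,0,0,-0.1,0.3],[0,0,0,0,0,-0.1,0.3],[0,0,0,0,0,-0.1,0.3],[0,0,0,0,0,-0.1,0.3],[0,0,0,0,0,-0.05,0.3]],
  ],
)

```text
clock: 4.12
position: [0.4716, 0.2187, 0.2292]
ee_rot: [-0.154, 0.941, 0.049, 0.297]
ft_force: [-0.1, 0.7, -5.1]
grip_width: 0.561
grasp_force: 86.1
```

```bash
python3 - <<'E'
from h import *
st()
for n in("top","side"): cv2.imwrite(f"pics/{n}2.png",optics.camera(n)[:,:,::-1])
cp=np.array([.5472,-.0088,0])+R.from_euler("z",.025).apply([0,.04,0]); print(cp)
go(cp+[0,0,.16],rot(.025))
E
```

```text
4.1167 [0.4716 0.2187 0.2292] F [-0.1  0.7 -5.1] w 0.561 g 86.0973858833313
[0.5462001 0.0311875 0.       ]
turn [0.0104 0.0675 0.0321] x 6  shift [-0.0577 -0.1583  0.0576] x 6  tot [-0.3462 -0.9496  0.3455]
```

>>> send_rows(
  plan=[
    [[0.0078,0.0506,0.0241,0,0,0,0.3],[0.0078,0.0506,0.0241,0,0,0,0.3],[0.0078,0.0506,0.0241,0,0,0,0.3],[0.0078,0.0506,0.0241,0,0,0,0.3],[0.0078,0.0506,0.0241,0,0,0,0.3],[0.0078,0.0506,0.0241,0,0,0,0.3],[0.0078,0.0506,0.0241,0,0,0,0.3],[0.0078,0.0506,0.0241,0,0,0,0.3],[0,0,0,-0.043,-0.119,0.0,0.3],[0,0,0,-0.043,-0.119,0.03,0.3],[0,0,0,-0.043,-0.119,0.05,0.3],[0,0,0,-0.043,-0.119,0.05,0.3],[0,0,0,-0.043,-0.119,0.05,0.3],[0,0,0,-0.043,-0.119,0.055,0.3],[0,0,0,-0.043,-0.119,0.055,0.3],[0,0,0,-0.043,-0.119,0.055,0.3],[0,0,0,0,0,0,0.3],[0,0,0,0,0,0,0.3]],
  ],
)

```text
clock: 5.72
position: [0.5461, 0.0284, 0.1579]
ee_rot: [-0.011, 1.0, -0.002, -0.001]
ft_force: [-0.4, 0.4, -6.5]
grip_width: 0.553
grasp_force: 85.9
```

```bash
python3 - <<'E'
from h import *
from ov import crop,cyl
st()
o=get_obs();p=o["position"];r=R.from_quat(o["ee_rot"])
ax=-r.as_matrix()[:,0]; print("axis",ax.round(4))
c=p-.005*r.as_matrix()[:,2]
L=cyl([*c,np.arctan2(ax[1],ax[0])],.025,.075,-np.arcsin(ax[2]))
ims=[]
for n,b in(("top",(235,120,100,75,4)),("side",(215,160,100,75,4))):
    im=optics.camera(n)[:,:,::-1].copy(); cv2.imwrite(f"pics/{n}3.png",im); ims.append(crop(n,im,*b,L)); 
    print(n,proj(n,c),proj(n,c+.09*ax),proj(n,c-.09*ax))
cv2.imwrite("pics/g3.png",np.hstack(ims))
go(np.array([.5462,.0312,.055]),rot(.025))
E
```

```text
5.7167 [0.5461 0.0284 0.1579] F [-0.4  0.4 -6.5] w 0.553 g 85.90616226196289
axis [ 0.9998  0.0215 -0.0021]
top [[278.95905833 204.23910833]] [[278.70826489 165.72573382]] [[279.21576094 243.65993009]]
side [[260.83411468 191.5652753 ]] [[290.93950874 179.91410091]] [[228.43489195 204.10419087]]
turn [-0.0018 -0.0007  0.0002] x 1  shift [0.0002 0.0002 0.1731] x 3  tot [0.0006 0.0007 0.5194]
```

View pics/g3.png

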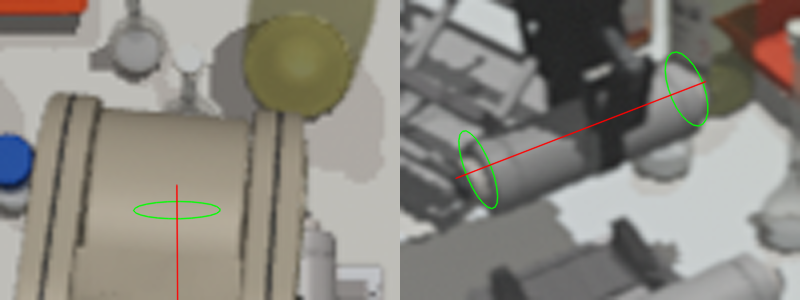

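>>> send_rows(
  plan=[
    [[-0.0018,0,0,0,0,0.12,0.3],[0,0,0,0,0,0.12,0.3],[0,0,0,0,0,0.12,0.3],[0,0,0,0,0,0.08,0.3],[0,0,0,0,0,0.04,0.3],[0,0,0,0,0,0.02,0.3],[0,0,0,0,0,0.02,0.3],[0,0,0,0,0,0.01,0.3],[0,0,0,0,0,0.01,0.3],[0,0,0,0,0,0.01,0.3],[0,0,0,0,0,0.01,0.3],[0,0,0,0,0,0,0.3]],
  ],
)

```text
clock: 6.82
position: [0.5474, 0.0311, 0.051]
ee_rot: [-0.012, 1.0, 0.002, 0.0]
ft_force: [-16.8, 0.4, 34.2]
grip_width: 0.559
grasp_force: 90.7
```

>>> send_rows(
  plan=[
    [[0,0,0,0,0,-0.02,0.3],[0,0,0,0,0,0,0.3]],
  ],
)

```text
clock: 6.98
position: [0.5474, 0.0311, 0.053]
ee_rot: [-0.013, 1.0, 0.001, 0.001]
ft_force: [1.0, -0.4, -6.0]
grip_width: 0.558
grasp_force: 86.1
```

```bash
python3 - <<'E'
from h import *
from ov import crop,cyl
st()
o=get_obs();p=o["position"];r=R.from_quat(o["ee_rot"])
print("torque",o["torque"].round(2),r.as_matrix().round(4)[:,2])
im=optics.camera("side")[:,:,::-1].copy(); cv2.imwrite("pics/side4.png",im)
tgt=cyl([.5462,.0312,.045,.025],.025,.075,0)
a=crop("side",im,210,195,100,75,4,tgt); b=crop("side",im,210,195,100,75,4,[])
s0=cv2.imread("pics/side0.png"); 
top=optics.camera("top")[:,:,::-1].copy(); cv2.imwrite("pics/top4.png",top)
cv2.imwrite("pics/g4.png",np.vstack([np.hstack([b,a]),np.hstack([crop("top",top,235,150,100,75,4,tgt),crop("side",s0,210,195,100,75,4,tgt+cyl([.5482,-.0488,.045,.025],.025,.075,0))])]))
E
```

```text
6.9833 [0.5474 0.0311 0.053 ] F [ 1.  -0.4 -6. ] w 0.558 g 86.066232919693
torque [ 0.01 -0.05  0.  ] [ 0.0022  0.0021 -1.    ]
```

View pics/g4.png

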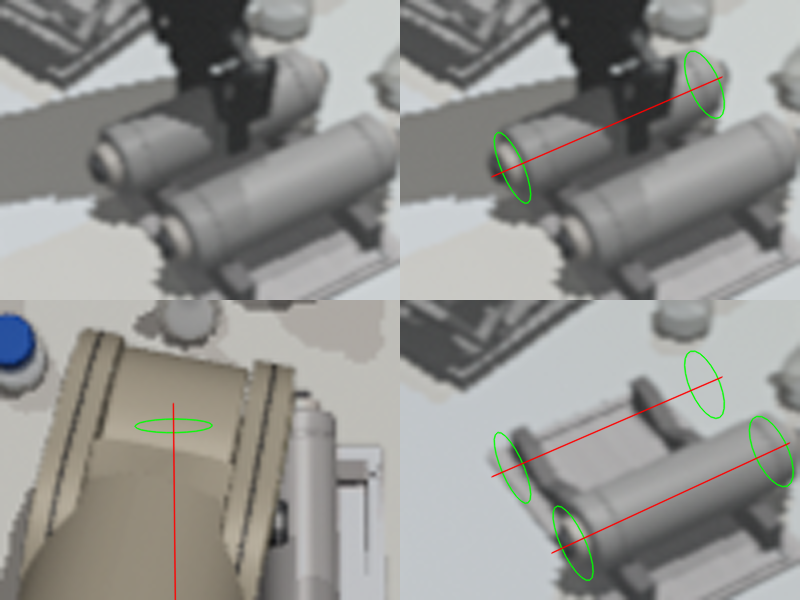

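>>> send_rows(
  plan=[
    [[0,0,0,0,0,0.005,0.4],[0,0,0,0,0,0.005,0.4],[0,0,0,0,0,0.003,0.4],[0,0,0,0,0,0,0.4],[0,0,0,0,0,0,0.4]],
  ],
  squeeze=20,
)

```text
clock: 7.5
position: [0.5468, 0.0311, 0.0511]
ee_rot: [-0.012, 1.0, 0.002, -0.0]
ft_force: [-13.9, 0.6, 30.2]
grip_width: 0.553
grasp_force: 90.3
```

```bash
python3 - <<'E'
from h import *
st(); print(get_obs()["torque"].round(2))
E
```

```text
7.5 [0.5468 0.0311 0.0511] F [-13.9   0.6  30.2] w 0.553 g 90.26160836219788
[ 0.25  3.01 -0.09]
```

>>> send_rows(
  plan=[
    [[0,0,0,0,0,-0.008,0.4],[0,-0.007,0,0,0,0,0.4],[0,-0.007,0,0,0,0,0.4],[0,0,0,0,0,0,0.4]],
  ],
  squeeze=20,
)

```text
clock: 7.83
position: [0.5469, 0.031, 0.0513]
ee_rot: [-0.013, 1.0, 0.001, 0.011]
ft_force: [-3.8, 0.1, 9.1]
grip_width: 0.554
grasp_force: 87.7
```

```bash
python3 - <<'E'
from h import *
st(); print(get_obs()["torque"].round(2))
E
```

```text
7.8333 [0.5469 0.031  0.0513] F [-3.8  0.1  9.1] w 0.554 g 87.6730728149414
[-0.1   1.02 -0.18]
```

>>> send_rows(
  plan=[
    [[0,0,0,0,0,0,0.6],[0,0,0,0,0,0,0.64],[0,0,0,0,0,0,0.7],[0,0,0,0,0,0,0.7],[0,0,0,0,0,0,0.7]],
  ],
)

```text
clock: 8.25
position: [0.5466, 0.031, 0.0506]
ee_rot: [-0.013, 1.0, 0.001, 0.011]
ft_force: [-0.4, 0.1, 0.0]
grip_width: 0.7
grasp_force: 0.0
```

```bash
python3 - <<'E'
from h import *
st(); print(get_obs()["torque"].round(2))
im=optics.camera("side")[:,:,::-1].copy(); cv2.imwrite("pics/side5.png",im)
E
```

```text
8.25 [0.5466 0.031  0.0506] F [-0.4  0.1  0. ] w 0.7 g 0.0
[-0.01  0.03 -0.  ]
```

```bash
python3 - <<'E'
from h import *
o=get_obs(); p0=o["position"]+[0,0,.16]
go([.4325,-.292,.12],rot(.067),p0=p0)
E
```

```text
turn [ 0.0005  0.014  -0.0278] x 1  shift [ 0.0677 -0.1573  0.0453] x 10  tot [ 0.6773 -1.5732  0.4531]
```

>>> send_rows(
  plan=[
    [[0,0,0,0,0,-0.08,0.7],[0,0,0,0,0,-0.12,0.7],[0,0,0,0,0,-0.15,0.7],[0,0,0,0,0,-0.15,0.7],[0,0,0,0,0,-0.15,0.6],[0,0,0,0,0,-0.15,0.5],[0,0.014,-0.0278,0,0,0,0.5],[0,0,0,0.0677,-0.157,0.0453,0.5],[0,0,0,0.0677,-0.157,0.0453,0.5],[0,0,0,0.0677,-0.157,0.0453,0.5],[0,0,0,0.0677,-0.157,0.0453,0.5],[0,0,0,0.0677,-0.157,0.0453,0.5],[0,0,0,0.0677,-0.157,0.0453,0.5],[0,0,0,0.0677,-0.157,0.0453,0.5],[0,0,0,0.0677,-0.157,0.0453,0.5],[0,0,0,0.0677,-0.157,0.0453,0.5],[0,0,0,0.0677,-0.157,0.0453,0.5],[0,0,0,0,0,0,0.5]],
  ],
)

```text
clock: 9.8
position: [0.4245, -0.298, 0.1189]
ee_rot: [-0.029, 1.0, -0.001, -0.001]
ft_force: [-0.3, -0.3, -0.2]
grip_width: 0.497
grasp_force: 0.0
```

```bash
python3 - <<'E'
from h import *
st()
for n in("top","side"):
    cv2.imwrite(f"pics/{n}6.png",optics.camera(n)[:,:,::-1])
t=cv2.imread("pics/top6.png").astype(int).sum(2)//3
# scan rows of the cradle, columns region
for v in (172,176,180,184,188,196,204,212,220,228,232,236,240):
    print(v,' '.join(str(k) for k in t[v,258:326:1]))
go([.4325,-.292,.033],rot(.067))
E
```

```text
9.8 [ 0.4245 -0.298   0.1189] F [-0.3 -0.3 -0.2] w 0.497 g 0.0
172 191 191 191 191 191 191 191 191 191 192 191 191 191 191 191 191 191 191 191 191 191 191 192 191 191 191 191 191 191 192 191 191 191 191 191 191 191 191 191 191 191 192 191 191 191 191 191 191 181 177 159 153 154 154 176 189 191 191 192 191 191 191 191 191 191 191 191 191
176 191 191 191 191 192 191 191 191 191 191 191 191 191 191 191 186 186 146 112 115 123 122 116 137 178 188 191 191 191 191 191 191 191 191 191 191 191 191 191 191 191 191 191 191 184 148 122 138 155 168 180 186 186 178 169 157 134 177 190 191 191 192 191 191 191 191 191 192
180 191 191 191 191 191 191 191 191 191 191 191 186 154 146 133 135 142 146 150 164 180 183 175 160 149 144 136 140 159 177 189 191 191 191 192 191 191 191 192 191 192 173 118 104 119 132 140 148 153 160 171 187 193 183 166 157 153 148 140 129 112 177 191 191 191 191 191 191
184 191 191 191 191 191 191 191 191 191 184 162 114 106 121 132 140 147 151 159 170 185 186 172 155 150 147 142 132 122 108 177 191 191 191 191 191 191 191 147 116 115 107 84 92 112 128 135 138 145 151 158 173
[... 1897 characters left out ...]
78 193 196 186 168 157 154 151 143 131 113 117 120 121 121 121 142
236 189 187 187 186 186 186 186 186 186 143 112 93 101 118 130 140 148 152 159 170 188 196 192 176 161 154 152 146 136 123 117 168 183 184 184 184 184 183 184 141 112 113 103 78 70 75 79 90 100 114 118 123 128 127 115 107 107 94 95 94 111 152 180 185 185 185 186 185
240 191 192 191 191 191 191 191 191 191 160 142 142 142 124 95 90 128 150 166 179 189 194 191 181 169 156 127 116 160 172 171 171 171 186 192 191 191 191 191 192 191 191 160 143 132 100 82 80 70 49 52 62 66 64 62 91 144 167 172 171 171 171 175 188 191 191 191 191
turn [ 0.0003 -0.0007 -0.0027] x 1  shift [-0.0079  0.0015  0.1441] x 3  tot [-0.0238  0.0045  0.4324]
```

```bash
python3 - <<'E'
from h import *
st()
for x in(-.075,0,.075): print(x,proj("top",pose([.5472,-.0088,.025],[(x*1000,40,45)])),proj("top",pose([.5472,-.0088,.025],[(x*1000,40,70)])))
t=cv2.imread("pics/top6.png").astype(int).sum(2)//3
print(t[168:250,278],t[165:250,309])
go([.4325,-.292,.033],rot(.067))
E
```

```text
9.9 [ 0.4278 -0.2932  0.1195] F [ 0.3 -0.3 -0.6] w 0.5 g 0.0
-0.075 [[278.48726266 238.88704099]] [[278.40489771 238.51981141]]
0 [[278.19950977 209.69936993]] [[278.11097046 208.63646711]]
0.075 [[277.91659852 181.00280182]] [[277.82210613 179.26786639]]
[191 191 191 192 191 191 178  68 123 191 190 180 180 189 190 190 185 161
 178 187 187 187 187 186 187 187 187 187 187 187 187 187 187 187 186 187
 186 186 186 185 186 186 186 187 187 186 187 187 188 187 187 188 188 188
 188 188 188 188 189 189 190 189 184 158 168 184 186 187 188 179 128 172
 189 177  73  68  71 117 172 173 181 191] [191 191 191 192 191 191 186 153  75 132 191 186 164 185 186 187 184 175
 180 173 182 181 181 181 182 181 181 181 181 181 181 181 181 181 181 181
 181 180 180 181 181 181 181 180 181 181 181 181 181 181 181 181 181 182
 182 182 182 182 182 183 183 183 183 177 150 161 176 178 180 176 145 123
 185 186 176  62  66  68 117 172 172 172 177 191 191]
turn [ 0.0003 -0.0007 -0.0027] x 1  shift [-0.0079  0.0015  0.1441] x 3  tot [-0.0238  0.0045  0.4324]
```

>>> send_rows(
  plan=[
    [[0,0,-0.0027,-0.0238,0.0045,0.05,0.5],[0,0,0,0,0,0.1,0.5],[0,0,0,0,0,0.1,0.5],[0,0,0,0,0,0.1,0.5],[0,0,0,0,0,0.06,0.5],[0,0,0,0,0,0.022,0.5],[0,0,0,0,0,0,0.4],[0,0,0,0,0,0,0.2],[0,0,0,0,0,0,0.0],[0,0,0,0,0,0,0.0],[0,0,0,0,0,0,0.0],[0,0,0,0,0,0,0.0],[0,0,0,0,0,0,0.0]],
  ],
  squeeze=80,
)

```text
clock: 10.98
position: [0.4346, -0.2906, 0.0346]
ee_rot: [-0.036, 0.999, 0.0, 0.001]
ft_force: [-0.9, 1.0, 7.8]
grip_width: 0.101
grasp_force: 79.1
```

```bash
python3 - <<'E'
from h import *
st()
o=get_obs()
go([.549,-.0088,.16],rot(.025),p0=o["position"]+[0,0,.12])
E
```

```text
10.9833 [ 0.4346 -0.2906  0.0346] F [-0.9  1.   7.8] w 0.101 g 79.11994814872742
turn [0.0003 0.0014 0.0308] x 1  shift [-0.0674  0.1549 -0.003 ] x 9  tot [-0.6069  1.3943 -0.0271]
```

>>> send_rows(
  plan=[
    [[0,0,0,0,0,-0.05,0],[0,0,0,0,0,-0.1,0],[0,0,0,0,0,-0.15,0],[0,0,0,0,0,-0.15,0],[0,0,0,0,0,-0.15,0],[0,0.0014,0.0308,0,0,0,0],[0,0,0,-0.03,0.07,-0.006,0],[0,0,0,-0.055,0.127,-0.006,0],[0,0,0,-0.055,0.127,-0.006,0],[0,0,0,-0.055,0.127,-0.006,0],[0,0,0,-0.055,0.127,-0.003,0],[0,0,0,-0.055,0.127,0,0],[0,0,0,-0.055,0.127,0,0],[0,0,0,-0.055,0.127,0,0],[0,0,0,-0.055,0.127,0,0],[0,0,0,-0.055,0.127,0,0],[0,0,0,-0.055,0.127,0,0],[0,0,0,-0.027,0.0543,0,0],[0,0,0,0,0,0,0],[0,0,0,0,0,0,0]],
  ],
)

```text
clock: 12.65
position: [0.548, -0.0086, 0.159]
ee_rot: [-0.013, 1.0, 0.0, -0.001]
ft_force: [0.3, -0.9, -2.7]
grip_width: 0.101
grasp_force: 78.5
```

```bash
python3 - <<'E'
from h import *
st(); print(get_obs()["torque"].round(2))
go([.549,-.0088,.095],rot(.025))
for n in("top","side"):cv2.imwrite(f"pics/{n}7.png",optics.camera(n)[:,:,::-1])
E
```

```text
12.65 [ 0.548  -0.0086  0.159 ] F [ 0.3 -0.9 -2.7] w 0.101 g 78.52123618125916
[-0.08 -0.02 -0.01]
turn [ 0.0002 -0.0017  0.0005] x 1  shift [-0.0025 -0.0007  0.16  ] x 2  tot [-0.005  -0.0013  0.32  ]
```

>>> send_rows(
  plan=[
    [[0,0,0,-0.005,0,0.08,0],[0,0,0,0,0,0.1,0],[0,0,0,0,0,0.07,0],[0,0,0,0,0,0.04,0],[0,0,0,0,0,0.03,0],[0,0,0,0,0,0.015,0],[0,0,0,0,0,0.01,0],[0,0,0,0,0,0.005,0],[0,0,0,0,0,0,0]],
  ],
)

```text
clock: 13.5
position: [0.5493, -0.0085, 0.0891]
ee_rot: [-0.012, 1.0, 0.0, -0.001]
ft_force: [-0.6, 0.1, -3.6]
grip_width: 0.1
grasp_force: 78.5
```

>>> send_rows(
  plan=[
    [[0,0,0,0,0,0.005,0],[0,0,0,0,0,0.005,0],[0,0,0,0,0,0.005,0],[0,0,0,0,0,0,0],[0,0,0,0,0,0,0]],
  ],
)

```text
clock: 13.92
position: [0.5497, -0.0091, 0.0868]
ee_rot: [-0.012, 1.0, 0.0, -0.0]
ft_force: [-1.1, -2.0, 7.1]
grip_width: 0.1
grasp_force: 80.3
```

>>> send_rows(
  plan=[
    [[0,0,0,0,0,0,0.15],[0,0,0,0,0,0,0.25],[0,0,0,0,0,0,0.25],[0,0,0,0,0,0,0.25],[0,0,0,0,0,-0.03,0.25],[0,0,0,0,0,-0.08,0.25],[0,0,0,0,0,-0.12,0.25],[0,0,0,0,0,-0.15,0.3],[0,0,0,0,0,-0.17,0.5],[0,0,0,0,0,-0.17,0.7],[0,0,0,0,0,-0.1,1]],
  ],
)

```text
clock: 14.83
position: [0.5502, -0.0092, 0.2536]
ee_rot: [-0.012, 1.0, 0.001, 0.001]
ft_force: [-0.1, -0.8, -0.7]
grip_width: 0.719
grasp_force: 0.0
```

```bash
python3 - <<'E'
from h import *
st()
im=optics.camera("side")[:,:,::-1];cv2.imwrite("pics/side8.png",im)
r=rot(.325,np.radians(35)); z=r.as_matrix()[:,2]; c=np.array([.518,.337,.0985])
go([.447,.315,.225],r); print(c-.08*z, c+.0*z)
E
```

```text
14.8333 [ 0.5502 -0.0092  0.2536] F [-0.1 -0.8 -0.7] w 0.719 g 0.0
turn [-0.01   -0.0668 -0.0324] x 6  shift [0.0071 0.1703 0.0141] x 10  tot [0.071  1.7027 0.1408]
[0.47451599 0.32234816 0.16403216] [0.518  0.337  0.0985]
```

>>> send_rows(
  plan=[
    [[-0.0086,-0.0573,-0.0278,0,0,0,1],[-0.0086,-0.0573,-0.0278,0,0,0,1],[-0.0086,-0.0573,-0.0278,0,0,0,1],[-0.0086,-0.0573,-0.0278,0,0,0,1],[-0.0086,-0.0573,-0.0278,0,0,0,1],[-0.0086,-0.0573,-0.0278,0,0,0,1],[-0.0086,-0.0573,-0.0278,0,0,0,1],[0,0,0,0.0089,0.1415,0.0092,1],[0,0,0,0.0089,0.1415,0.0092,1],[0,0,0,0.0089,0.1415,0.0092,1],[0,0,0,0.0089,0.1415,0.0092,1],[0,0,0,0.0089,0.1415,0.0092,1],[0,0,0,0.0089,0.1415,0.0092,1],[0,0,0,0.0089,0.1415,0.0092,1],[0,0,0,0.0089,0.1415,0.0092,1],[0,0,0,0.0089,0.1415,0.0092,1],[0,0,0,0.0089,0.1415,0.0092,1],[0,0,0,0.0089,0.1415,0.0092,1],[0,0,0,0.0089,0.1415,0.0092,1],[0,0,0,0,0,0,1]],
  ],
)

```text
clock: 16.55
position: [0.4337, 0.3163, 0.2196]
ee_rot: [-0.157, 0.942, 0.05, 0.294]
ft_force: [0.3, -0.0, -0.4]
grip_width: 0.999
grasp_force: 0.0
```

```bash
python3 - <<'E'
from h import *
st()
for n in("top","side"):cv2.imwrite(f"pics/{n}9.png",optics.camera(n)[:,:,::-1])
t=cv2.imread("pics/top9.png").astype(int).sum(2)//3
# bridge check: web and boards
print("exp web",proj("top",pose([.5472,-.0088,.025],[(0,0,94),(41,0,94),(-41,0,94),(55,-76,123),(-55,-76,123),(55,76,120)])).round(1))
for v in (197,205,213,220):print(v,t[v,280:302])
print(t[170:245,297],t[170:245,266],t[192,240:330],t[227,240:330])
r=rot(.325,np.radians(35)); c=np.array([.5225,.3395,.099]); st(); go(c,r)
E
```

```text
16.55 [0.4337 0.3163 0.2196] F [ 0.3 -0.  -0.4] w 0.999 g 0.0
exp web [[294.3 207.4]
 [294.  190.9]
 [294.5 224. ]
 [325.9 183. ]
 [327.  228.7]
 [262.8 183.9]]
197 [184 165 154 149 145 138 127 108  83  77  78  77  78 178 195 195 173 114
  78  72  70  94]
205 [183 165 154 149 146 138 126 111  86  77 105 113 132 184 195 195 189 129
  77  77  76  96]
213 [184 166 154 149 146 138 127 113  83  76 105 113 128 183 195 195 191 131
  78  78  75  94]
220 [184 167 155 150 147 139 128 115  89  80  80 107 129 183 195 195 195 135
  79  79  81  97]
[190 190 190 190 190 190 190 190 190 190 190 190 179 114 113 115 137 137
 137 130  89  42  58  61  65  66  89 114 115 116 118 120 123 126 127 129
 131 130 128 128 128 130 131 131 133 134 134 135 135 136 135 136 136 131
 118 140 140 141 135 103  44  57  63  95 131 132 124  90 136 170 176 190
 190 190 190] [190 190 190 190 190 190 190 190 190 190 190 190 190 181 130 134 133 134
 129  99  34  34  34  43  64  39  49  79  90 138 181 182 181 181 181 181
 182 181 181 181 181 181 181 182 182 181 181 181 181 182 181 171 117 119
 120 136 136 137 129  78  36  44  
[... 247 characters left out ...]
  35  34  35  33  56 178
 195 193 138  58  34  34  36  37  39  57  66  72  77  80  63  60  67  63
  58  53  48  47  42  39  40 104 163 149  88  50 105 133 148 176 183 170] [190 190 190 190 190 190 190 190 190 190 190 190 190 190 190 190 146 154
 188 187 168 142 114  83  91 128 137 136 137 137 137 106  75  68  82 128
 138 138 139 138 139 138 138 138 138 139 139 138 139 140 139 139 139 139
 140 140 140 141 140 120 104 100 100 100  97  94  95  95  95 122 122  85
  66  66  65  65 111 135 139 139 138 139 139 139 139 131 102 158 187 194]
16.65 [0.4356 0.3119 0.2194] F [ 0.8 -0.6 -0.1] w 1.0 g 0.0
turn [ 0.0007 -0.0047  0.0013] x 1  shift [-0.0056 -0.0016  0.1509] x 5  tot [-0.028  -0.0082  0.7545]
```

>>> send_rows(
  plan=[
    [[0,-0.0047,0.0013,-0.028,-0.008,0.08,1],[0,0,0,0,0,0.13,1],[0,0,0,0,0,0.13,1],[0,0,0,0,0,0.13,1],[0,0,0,0,0,0.12,1],[0,0,0,0,0,0.1,1],[0,0,0,0,0,0.05,1],[0,0,0,0,0,0.014,1],[0,0,0,0,0,0,1],[0,0,0,0,0,0,0.5],[0,0,0,0,0,0,0.3],[0,0,0,0,0,0,0.2],[0,0,0,0,0,0,0.2],[0,0,0,0,0,0,0.2],[0,0,0,0,0,0,0.2],[0,0,0,0,0,0,0.2],[0,0,0,0,0,0,0.2]],
  ],
  squeeze=70,
)

```text
clock: 18.07
position: [0.5216, 0.3423, 0.101]
ee_rot: [-0.155, 0.941, 0.052, 0.298]
ft_force: [-12.5, 2.1, 10.9]
grip_width: 0.452
grasp_force: 68.3
```

>>> send_rows(
  plan=[
    [[0,0,0,0,0,-0.03,0.2],[0,0,0,0,0,-0.06,0.2],[0,0,0,0,0,-0.1,0.2],[0,0,0,0,0,-0.1,0.2],[0,0,0,0,0,-0.1,0.2],[0,0,0,0,0,-0.1,0.2],[0,0,0,0,0,-0.1,0.2],[0,0,0,0,0,-0.1,0.2],[0,0,0,0,0,-0.1,0.2],[0,0,0,0,0,-0.05,0.2],[0,0,0,0,0,0,0.2]],
  ],
)

```text
clock: 18.98
position: [0.4309, 0.3084, 0.2385]
ee_rot: [-0.154, 0.941, 0.05, 0.298]
ft_force: [0.1, 0.4, -4.8]
grip_width: 0.445
grasp_force: 72.8
```

```bash
python3 - <<'E'
from h import *
st(); print(get_obs()["torque"].round(2))
go([.5478,-.0308,.2],rot(.025))
E
```

```text
18.9833 [0.4309 0.3084 0.2385] F [ 0.1  0.4 -4.8] w 0.445 g 72.83857583999634
[-0.29  1.01  0.05]
turn [0.0105 0.0676 0.0321] x 6  shift [-0.0542 -0.171   0.0193] x 10  tot [-0.5421 -1.71    0.1926]
```

>>> send_rows(
  plan=[
    [[0.0079,0.0507,0.0241,0,0,0,0.2],[0.0079,0.0507,0.0241,0,0,0,0.2],[0.0079,0.0507,0.0241,0,0,0,0.2],[0.0079,0.0507,0.0241,0,0,0,0.2],[0.0079,0.0507,0.0241,0,0,0,0.2],[0.0079,0.0507,0.0241,0,0,0,0.2],[0.0079,0.0507,0.0241,0,0,0,0.2],[0.0079,0.0507,0.0241,0,0,0,0.2],[0,0,0,-0.0452,-0.1425,0.0,0.2],[0,0,0,-0.0452,-0.1425,0.0,0.2],[0,0,0,-0.0452,-0.1425,0.0,0.2],[0,0,0,-0.0452,-0.1425,0.0,0.2],[0,0,0,-0.0452,-0.1425,0.0,0.2],[0,0,0,-0.0452,-0.1425,0.0,0.2],[0,0,0,-0.0452,-0.1425,0.0,0.2],[0,0,0,-0.0452,-0.1425,0.0,0.2],[0,0,0,-0.0452,-0.1425,0.0,0.2],[0,0,0,-0.0452,-0.1425,0.0,0.2],[0,0,0,-0.0452,-0.1425,0.0,0.2],[0,0,0,-0.0452,-0.1425,0.0,0.2]],
  ],
)

```text
clock: 20.65
position: [0.5485, -0.0331, 0.2358]
ee_rot: [-0.012, 1.0, -0.002, -0.001]
ft_force: [-0.7, 0.3, -4.2]
grip_width: 0.442
grasp_force: 72.6
```

```bash
python3 - <<'E'
from h import *
for n in("top","side"):cv2.imwrite(f"pics/{n}10.png",optics.camera(n)[:,:,::-1])
st(); o=get_obs();print(o["torque"].round(2),R.from_quat(o["ee_rot"]).as_matrix().round(4).tolist())
go([.5478,-.0308,.16],rot(.025))
# near/far ends of the column in the side view: expected pixels & local profile along the axis
p=o["position"];t=cv2.imread("pics/side10.png").astype(int).sum(2)//3
ax=np.array([1,.025,0])
for s in np.arange(-.115,.116,.005):
    row=[]
    for h in np.arange(-.035,.036,.005):
        q=proj("side",p+ax*s+[0,0,h])[0].round().astype(int); row.append(t[q[1],q[0]])
    print(round(s,3),row)
E
```

```text
20.75 [ 0.5488 -0.0377  0.2359] F [-0.  -0.1 -4.1] w 0.446 g 72.70093202590942
[ 0.01  0.05 -0.04] [[-0.9999, -0.0162, -0.0024], [-0.0162, 0.9998, -0.0066], [0.0025, -0.0065, -1.0]]
turn [-0.0043 -0.0017 -0.0058] x 1  shift [0.0014 0.0115 0.1266] x 3  tot [0.0043 0.0344 0.3797]
-0.115 [np.int64(84), np.int64(104), np.int64(98), np.int64(97), np.int64(125), np.int64(140), np.int64(90), np.int64(98), np.int64(155), np.int64(163), np.int64(163), np.int64(163), np.int64(135), np.int64(86), np.int64(99)]
-0.11 [np.int64(87), np.int64(114), np.int64(81), np.int64(82), np.int64(111), np.int64(132), np.int64(120), np.int64(154), np.int64(165), np.int64(163), np.int64(163), np.int64(131), np.int64(82), np.int64(103), np.int64(101)]
-0.105 [np.int64(80), np.int64(121), np.int64(105), np.int64(76), np.int64(91), np.int64(102), np.int64(124), np.int64(125), np.int64(144), np.int64(167), np.int64(122), np.int64(90), np.int64(102), np.int64(107), np.int64(82)]
-0.1 [np.int64(60), np.int64(80), np.int64(98), np.int64(98), np.int64(107), np.int64(145), np.int64(137), np.int64(102), np.int64(101), np
[... 8963 characters left out ...]
(58), np.int64(61), np.int64(69)]
0.105 [np.int64(109), np.int64(108), np.int64(112), np.int64(106), np.int64(113), np.int64(129), np.int64(122), np.int64(163), np.int64(73), np.int64(54), np.int64(56), np.int64(58), np.int64(59), np.int64(59), np.int64(67)]
0.11 [np.int64(106), np.int64(108), np.int64(97), np.int64(92), np.int64(93), np.int64(107), np.int64(198), np.int64(166), np.int64(99), np.int64(53), np.int64(57), np.int64(57), np.int64(58), np.int64(59), np.int64(62)]
0.115 [np.int64(104), np.int64(99), np.int64(94), np.int64(94), np.int64(87), np.int64(167), np.int64(198), np.int64(170), np.int64(54), np.int64(54), np.int64(56), np.int64(57), np.int64(58), np.int64(58), np.int64(64)]
```

>>> send_rows(
  plan=[
    [[-0.0043,-0.0017,-0.0058,0.023,0.034,0.03,0.2],[0,0,0,0,0,0.1,0.2],[0,0,0,0,0,0.1,0.2],[0,0,0,0,0,0.09,0.2],[0,0,0,0,0,0.06,0.2],[0,0,0,0,0,0.05,0.2],[0,0,0,0,0,0.03,0.2],[0,0,0,0,0,0.015,0.2],[0,0,0,0,0,0.01,0.2],[0,0,0,0,0,0.01,0.2],[0,0,0,0,0,0,0.2],[0,0,0,0,0,0,0.2]],
  ],
)

```text
clock: 21.75
position: [0.5438, -0.0239, 0.1388]
ee_rot: [-0.017, 1.0, 0.002, 0.001]
ft_force: [0.9, 0.5, -4.6]
grip_width: 0.449
grasp_force: 72.9
```

```bash
python3 - <<'E'
from h import *
st();go([.544,-.0308,.122],rot(.025))
E
```

```text
21.75 [ 0.5438 -0.0239  0.1388] F [ 0.9  0.5 -4.6] w 0.449 g 72.85386443138123
turn [0.0031 0.0011 0.0055] x 1  shift [-0.     -0.0347  0.0839] x 1  tot [-0.     -0.0347  0.0839]
```

>>> send_rows(
  plan=[
    [[0.0031,0.0011,0.0055,0,-0.0347,0,0.2],[0,0,0,0,0,0.02,0.2],[0,0,0,0,0,0.015,0.2],[0,0,0,0,0,0.01,0.2],[0,0,0,0,0,0.005,0.2],[0,0,0,0,0,0,0.2],[0,0,0,0,0,0,0.2]],
  ],
)

```text
clock: 22.33
position: [0.5437, -0.0307, 0.1282]
ee_rot: [-0.013, 1.0, -0.0, -0.0]
ft_force: [0.2, -0.7, -4.7]
grip_width: 0.449
grasp_force: 72.9
```

>>> send_rows(
  plan=[
    [[0,0,0,0,0,0.008,0.2],[0,0,0,0,0,0.007,0.2],[0,0,0,0,0,0.005,0.2],[0,0,0,0,0,0,0.2],[0,0,0,0,0,0,0.2]],
  ],
)

```text
clock: 22.75
position: [0.5437, -0.0308, 0.1242]
ee_rot: [-0.013, 1.0, -0.0, -0.0]
ft_force: [-0.7, 0.1, -4.2]
grip_width: 0.45
grasp_force: 72.9
```

>>> send_rows(
  plan=[
    [[0,0,0,0,0,0.006,0.2],[0,0,0,0,0,0.005,0.2],[0,0,0,0,0,0,0.2],[0,0,0,0,0,0,0.2]],
  ],
)

```text
clock: 23.08
position: [0.5437, -0.0308, 0.122]
ee_rot: [-0.012, 1.0, -0.0, -0.0]
ft_force: [-0.5, -0.0, -4.9]
grip_width: 0.448
grasp_force: 72.9
```

>>> send_rows(
  plan=[
    [[0,0,0,0,0,0.005,0.2],[0,0,0,0,0,0.005,0.2],[0,0,0,0,0,0,0.2],[0,0,0,0,0,0,0.2]],
  ],
)

```text
clock: 23.42
position: [0.5439, -0.0309, 0.1202]
ee_rot: [-0.013, 1.0, -0.0, -0.0]
ft_force: [-0.3, -0.3, -2.8]
grip_width: 0.449
grasp_force: 72.9
```

>>> send_rows(
  plan=[
    [[0,0,0,0,0,0.004,0.2],[0,0,0,0,0,0.004,0.2],[0,0,0,0,0,0,0.2],[0,0,0,0,0,0,0.2]],
  ],
)

```text
clock: 23.75
position: [0.5442, -0.0309, 0.119]
ee_rot: [-0.012, 1.0, -0.0, 0.0]
ft_force: [-0.6, -0.3, 4.1]
grip_width: 0.443
grasp_force: 73.5
```

>>> send_rows(
  plan=[
    [[0,0,0,0,0,0.003,0.2],[0,0,0,0,0,0,0.47],[0,0,0,0,0,0,0.5],[0,0,0,0,0,0,0.54],[0,0,0,0,0,0,0.54],[0,0,0,0,0,0,0.54]],
  ],
)

```text
clock: 24.25
position: [0.5436, -0.0307, 0.1177]
ee_rot: [-0.013, 1.0, -0.0, -0.001]
ft_force: [-0.2, 0.3, -0.6]
grip_width: 0.538
grasp_force: 0.0
```

```bash
python3 - <<'E'
from h import *
st()
# chock target: TCP over lug, tool y along chock x (yaw .511): tool x = chock +-y
for a in (.511+np.pi/2,.511-np.pi/2): go([.6166,-.2404,.15],rot(a),p0=get_obs()["position"]+[0,0,.12])
print(get_obs()["joint_pos"].round(2))
for n in("top",):
  t=cv2.imread("pics/top0.png").astype(np.float32).mean(2)
  m=((t<60)*255).astype(np.uint8)[145:225,350:415]
  k,l,s,c=cv2.connectedComponentsWithStats(m); i=1+np.argmax(s[1:,4]); print(s[i],c[i]+[350,145])
  pts=np.argwhere(l==i)[:,::-1].astype(np.float32)+[350,145]; print(cv2.minAreaRect(pts))
  for z in(0,.03): print(ray("top",cv2.minAreaRect(pts)[0],z))
E
```

```text
24.25 [ 0.5436 -0.0307  0.1177] F [-0.2  0.3 -0.6] w 0.538 g 0.0
turn [ 0.     -0.     -0.0762] x 18  shift [0.1561 0.0278 0.0627] x 7  tot [1.093  0.1945 0.4386]
turn [-0.     -0.0001  0.0723] x 10  shift [-0.1561 -0.0278  0.0627] x 7  tot [-1.093  -0.1945  0.4386]
[-0.39  0.28  0.42  1.85 -0.13  1.04  1.68]
[  10   14   46   54 1149] [382.01827676 185.74238468]Traceback (most recent call last):
  File "<stdin>", line 10, in <module>
cv2.error: OpenCV(4.12.0) /io/opencv/modules/imgproc/src/convhull.cpp:143: error: (-215:Assertion failed) total >= 0 && (depth == CV_32F || depth == CV_32S) in function 'convexHull'
```

>>> send_rows(
  plan=[
    [[0,0,0,0,0,-0.03,0.54],[0,0,0,0,0,-0.07,0.54],[0,0,0,0,0,-0.12,0.54],[0,0,0,0,0,-0.12,0.6],[0,0,0,0,0,-0.13,0.6],[0,0,0,0,0,-0.13,0.6],[0,0,0.06,-0.15,0,0,0.6],[0,0,0.06,0,-0.1,0,0.6],[0,0,0.06,0,-0.1,0,0.6],[0,0,0.06,0,-0.1,0,0.6],[0,0,0.06,0,-0.1,0,0.6],[0,0,0.06,0,-0.1,0,0.6],[0,0,0.06,0,0,0,0.6],[0,0,0.06,0,0,0,0.6],[0,0,0.06,0,0,0,0.6],[0,0,0.06,0,0,0,0.6],[0,0,0.06,0,0,0,0.6],[0,0,0.063,0,0,0,0.6],[0,0,0,0,0,0,0.6],[0,0,0,0,0,0,0.6]],
  ],
)

```text
clock: 25.92
position: [0.5498, -0.1262, 0.2382]
ee_rot: [0.504, 0.864, -0.0, -0.0]
ft_force: [-0.4, 1.2, 0.5]
grip_width: 0.594
grasp_force: 0.0
```

```bash
python3 - <<'E'
from h import *
st();print(get_obs()["joint_pos"].round(2))
t=cv2.imread("pics/top0.png").astype(np.float32).mean(2)
print("profile across chock row 190",t[190,362:408].round())
m=((t<95)*255).astype(np.uint8)[145:225,350:415]
k,l,s,c=cv2.connectedComponentsWithStats(m); i=1+np.argmax(s[1:,4])
obs=cv2.resize((l==i).astype(np.float32),None,fx=8,fy=8,interpolation=cv2.INTER_LINEAR)
pts=[(x,y,30) for x in(-70,70) for y in(-31,31)]+[(x,y,0) for x in(-70,70) for y in(-20,20)]+[(x,y,64) for x in(-11,11) for y in(-15,15)]
def cost(p):
    q=(proj("top",pose(p,pts))-[350,145]+.5)*8-.5
    a=np.zeros(obs.shape,np.uint8); cv2.fillConvexPoly(a,cv2.convexHull(np.round(q*16).astype(np.int32)),1,shift=4)
    return np.abs(a-obs).sum()
from scipy.optimize import minimize
b=min((minimize(cost,[.6166+dx,-.2404+dy,.511],method="Nelder-Mead",options=dict(initial_simplex=np.array([.6166+dx,-.2404+dy,.511])+np.array([[0,0,0],[.004,0,0],[0,.004,0],[0,0,.05]]))) for dx in(-.003,.003) for dy in(-.003,.003)),key=lambda r:r.fun)
print(b.x,b.fun/64,obs.sum()/64)
go([b.x[0],b.x[1],.15],rot(b.x[2]-np.pi/2))
E
```

```text
25.9167 [ 0.5498 -0.1262  0.2382] F [-0.4  1.2  0.5] w 0.594 g 0.0
[-0.39  0.22  0.63  1.67 -0.13  1.29  0.77]
profile across chock row 190 [184. 184. 184. 184. 184. 139. 109.  90.  80.  66.  41.  26.  30.  30.
  29.  23.  15.  11.  10.  12.  11.  20.  24.  24.  21.  23.  21.  24.
  28.  29.  29.  27.  29.  28.  28.  28.  92. 165. 183. 184. 184. 184.
 184. 184. 184. 184.]
[ 0.61501888 -0.23838623  0.51453639] 146.317138671875 1345.0
turn [-0.0004 -0.0001 -0.0002] x 1  shift [-0.1298  0.0016  0.0882] x 5  tot [-0.6489  0.0078  0.4409]
```

```bash
python3 - <<'E'
from h import *
from scipy.optimize import minimize
t=cv2.imread("pics/top0.png").astype(np.float32).mean(2)
pts=[(x,y,30) for x in(-70,70) for y in(-31,31)]+[(x,y,64) for x in(-11,11) for y in(-15,15)]
for th in(45,60):
    g=cv2.resize(t[145:225,350:415],None,fx=8,fy=8,interpolation=cv2.INTER_LINEAR)
    m=((g<th)*255).astype(np.uint8)
    k,l,s,c=cv2.connectedComponentsWithStats(m); i=1+np.argmax(s[1:,4]); obs=(l==i).astype(np.float32)
    def cost(p):
        q=(proj("top",pose(p,pts))-[350,145]+.5)*8-.5
        a=np.zeros(obs.shape,np.uint8); cv2.fillConvexPoly(a,cv2.convexHull(np.round(q*16).astype(np.int32)),1,shift=4)
        return np.abs(a-obs).sum()
    b=min((minimize(cost,[.6166+dx,-.2404+dy,.511],method="Nelder-Mead",options=dict(initial_simplex=np.array([.6166+dx,-.2404+dy,.511])+np.array([[0,0,0],[.004,0,0],[0,.004,0],[0,0,.05]]))) for dx in(-.003,.003) for dy in(-.003,.003)),key=lambda r:r.fun)
    print(th,b.x,b.fun/64,obs.sum()/64)
im=optics.camera("top")[:,:,::-1];cv2.imwrite("pics/top11.png",im); t=im.astype(int).sum(2)//3
print(proj("top",pose([.5472,-.0088,.025],[(x,y,z) for x in(-71,0,71) for y,z in((-42,119),(-2,119),(-22,139))])).round(1).tolist())
for v in(180,190,200,210,220,230):print(v,t[v,290:325].tolist())
print(t[165:245,303].tolist())
E
```

```text
45 [ 0.61808685 -0.24010363  0.52544837] 154.296875 1088.4219
60 [ 0.61621883 -0.24031062  0.53885519] 97.234375 1145.2812
[[312.7, 235.7], [295.9, 235.9], [304.8, 235.4], [312.1, 206.0], [295.4, 206.2], [304.2, 205.1], [311.5, 176.9], [295.0, 177.1], [303.7, 175.4]]
180 [192, 192, 193, 192, 192, 157, 111, 113, 127, 137, 146, 152, 162, 181, 194, 185, 164, 155, 150, 143, 133, 116, 151, 158, 154, 149, 141, 130, 113, 178, 192, 192, 192, 192, 192]
190 [103, 103, 103, 104, 76, 57, 85, 110, 124, 136, 106, 91, 97, 102, 106, 99, 91, 86, 84, 81, 123, 120, 73, 37, 34, 33, 35, 36, 35, 39, 41, 42, 36, 33, 41]
200 [79, 78, 75, 112, 120, 107, 81, 78, 82, 86, 89, 91, 97, 105, 107, 101, 93, 86, 85, 82, 79, 72, 63, 72, 83, 86, 82, 75, 65, 80, 102, 91, 176, 192, 192]
210 [107, 114, 95, 115, 120, 118, 89, 77, 84, 87, 90, 92, 97, 105, 108, 103, 94, 88, 87, 84, 81, 75, 66, 64, 81, 86, 82, 77, 70, 79, 99, 92, 77, 103, 111]
220 [82, 109, 95, 112, 120, 119, 90, 78, 84, 87, 90, 93, 97, 105, 108, 105, 96, 90, 86, 85, 82, 77, 68, 65, 81, 85, 83, 78, 73, 72, 91, 90, 75, 79, 107]
230 [36, 36, 38, 47, 55, 56, 59, 70, 76, 81, 83, 85, 86, 89, 92, 93, 90, 84, 81, 79, 75, 72, 64, 57, 50, 49, 49, 48, 50, 54, 58, 63, 62, 46, 57]
[193, 192, 192, 193, 193, 193, 183, 125, 73, 130, 189, 188, 177, 163, 180, 181, 182, 178, 156, 164, 168, 165, 102, 103, 102, 102, 102, 103, 103, 103, 103, 103, 104, 103, 104, 105, 104, 104, 104, 104, 104, 105, 105, 105, 105, 105, 105, 105, 105, 105, 106, 106, 106, 106, 105, 105, 105, 106, 105, 105, 105, 106, 106, 105, 102, 89, 95, 100, 100, 101, 102, 96, 74, 86, 108, 102, 71, 34, 44, 68]
```

```bash
python3 - <<'E'
from h import *
st();go([.6164,-.2403,.11],rot(.525-np.pi/2))
E
```

```text
25.9667 [ 0.5498 -0.1262  0.2381] F [-0.9 -0.6  0.4] w 0.598 g 0.0
turn [-0.0004 -0.0001 -0.0068] x 1  shift [-0.1322  0.0004  0.1281] x 5  tot [-0.6608  0.0022  0.6406]
```

>>> send_rows(
  plan=[
    [[0,0,-0.0068,-0.1,0,0.06,0.6],[0,0,0,-0.12,0,0.1,0.6],[0,0,0,-0.12,0.002,0.1,0.6],[0,0,0,-0.12,0,0.1,0.6],[0,0,0,-0.12,0,0.1,0.6],[0,0,0,-0.0808,0,0.1,0.6],[0,0,0,0,0,0.0806,0.6],[0,0,0,0,0,0,0.6],[0,0,0,0,0,0,0.6],[0,0,0,0,0,0,0.6]],
  ],
)

```text
clock: 26.8
position: [0.6162, -0.2403, 0.111]
ee_rot: [0.5, 0.866, 0.0, 0.0]
ft_force: [-0.9, 0.9, 0.8]
grip_width: 0.601
grasp_force: 0.0
```

```bash
python3 - <<'E'
from h import *
st();go([.6164,-.2403,.052],rot(.525-np.pi/2))
E
```

```text
26.8 [ 0.6162 -0.2403  0.111 ] F [-0.9  0.9  0.8] w 0.601 g 0.0
turn [ 0.0003  0.0002 -0.0011] x 1  shift [-1.000e-04  4.000e-04  1.475e-01] x 2  tot [-2.00e-04  9.00e-04  2.95e-01]
```

>>> send_rows(
  plan=[
    [[0,0,0,0,0,0.08,0.6],[0,0,0,0,0,0.08,0.6],[0,0,0,0,0,0.07,0.6],[0,0,0,0,0,0.045,0.6],[0,0,0,0,0,0.02,0.6],[0,0,0,0,0,0,0.5],[0,0,0,0,0,0,0.4],[0,0,0,0,0,0,0.3],[0,0,0,0,0,0,0.2],[0,0,0,0,0,0,0.1],[0,0,0,0,0,0,0.1],[0,0,0,0,0,0,0.1],[0,0,0,0,0,0,0.1]],
  ],
  squeeze=60,
)

```text
clock: 27.88
position: [0.6163, -0.2411, 0.0519]
ee_rot: [0.501, 0.866, -0.0, 0.001]
ft_force: [-0.5, 0.3, 6.4]
grip_width: 0.251
grasp_force: 59.7
```

```bash
python3 - <<'E'
from h import *
st(); b=pose([.5472,-.0088,.025],[(0,27,0)])[0]; print(b)
go([b[0],b[1],.24],rot(.025-np.pi/2),p0=get_obs()["position"]+[0,0,.19])
E
```

```text
27.8833 [ 0.6163 -0.2411  0.0519] F [-0.5  0.3  6.4] w 0.251 g 59.7206175327301
[0.54652507 0.01819156 0.        ]
turn [0.0001 0.0001 0.0662] x 5  shift [ 0.1631 -0.0396  0.0012] x 8  tot [ 1.3046 -0.3165  0.0093]
```

>>> send_rows(
  plan=[
    [[0,0,0,0,0,-0.06,0.1],[0,0,0,0,0,-0.14,0.1],[0,0,0,0,0,-0.17,0.1],[0,0,0,0,0,-0.17,0.1],[0,0,0,0,0,-0.17,0.1],[0,0,0,0,0,-0.16,0.1],[0,0,0,0,0,-0.08,0.1],[0,0,0.0552,0,0,0,0.1],[0,0,0.0552,0,0,0,0.1],[0,0,0.0552,0,0,0,0.1],[0,0,0.0552,0,0,0,0.1],[0,0,0.0552,0,0,0,0.1],[0,0,0.0552,0,0,0,0.1],[0,0,0,0.09,-0.022,0,0.1],[0,0,0,0.12,-0.029,0,0.1],[0,0,0,0.12,-0.029,0,0.1],[0,0,0,0.12,-0.029,0,0.1],[0,0,0,0.12,-0.029,0,0.1],[0,0,0,0.12,-0.029,0,0.1],[0,0,0,0.12,-0.029,0,0.1]],
  ],
)

```text
clock: 29.55
position: [0.5718, -0.0788, 0.2412]
ee_rot: [0.698, 0.716, -0.0, -0.0]
ft_force: [1.3, 0.2, -1.3]
grip_width: 0.245
grasp_force: 58.9
```

>>> send_rows(
  plan=[
    [[0,0,0,0.12,-0.029,0,0.1],[0,0,0,0.12,-0.029,0,0.1],[0,0,0,0.12,-0.029,0,0.1],[0,0,0,0.1,-0.025,0.0,0.1],[0,0,0,0.035,-0.009,0.0,0.1],[0,0,0,0,0,0,0.1],[0,0,0,0,0,0,0.1],[0,0,0,0,0,0,0.1]],
  ],
)

```text
clock: 30.22
position: [0.5461, 0.0169, 0.241]
ee_rot: [0.699, 0.715, -0.0, 0.0]
ft_force: [-0.8, -0.2, -2.3]
grip_width: 0.248
grasp_force: 59.0
```

```bash
python3 - <<'E'
from h import *
st(); go([.5465,.0182,.18],rot(.025-np.pi/2))
im=optics.camera("side")[:,:,::-1];cv2.imwrite("pics/side12.png",im)
im=optics.camera("top")[:,:,::-1];cv2.imwrite("pics/top12.png",im)
t=cv2.imread("pics/side12.png").astype(int).max(2)
m=(t<50).astype(np.uint8)
# expected black chock corners in side view
p=get_obs()["position"]
for y in(-31,31):
  for x in(-70,70): print((x,y),proj("side",pose([p[0],p[1],.025],[(x,y,30)],p[2]-.052)).round(1),end=" ")
for y in (-31,): 
  q=pose([p[0],p[1],.025],[(x,y,15) for x in(-70,70)],p[2]-.052); 
  for s in(-1,1):
    d=[(k,t[tuple(proj("side",pose([p[0],p[1],.025],[(s*k,-29,22)],p[2]-.052))[0].round().astype(int)[::-1])]) for k in range(56,88,2)]; print(s,[(a,int(b)) for a,b in d])
d=[(k,int(t[tuple(proj("side",pose([p[0],p[1],.025],[(45,k,30)],p[2]-.052))[0].round().astype(int)[::-1])])) for k in range(-44,46,2)]; print(d)
E
```

```text
30.2167 [0.5461 0.0169 0.241 ] F [-0.8 -0.2 -2.3] w 0.248 g 59.0172153711319
turn [-0.0003  0.0004 -0.0015] x 1  shift [0.0033 0.001  0.1525] x 2  tot [0.0065 0.002  0.305 ]
(-70, -31) [[242.4 192. ]] (70, -31) [[293.9 172.2]] (-70, 31) [[229.9 178.6]] (70, 31) [[279.9 160.4]] -1 [(56, 40), (58, 37), (60, 38), (62, 40), (64, 40), (66, 38), (68, 39), (70, 39), (72, 39), (74, 36), (76, 38), (78, 105), (80, 130), (82, 130), (84, 125), (86, 120)]
1 [(56, 36), (58, 36), (60, 31), (62, 37), (64, 34), (66, 45), (68, 60), (70, 60), (72, 69), (74, 74), (76, 74), (78, 71), (80, 71), (82, 71), (84, 70), (86, 66)]
[(-44, 35), (-42, 35), (-40, 34), (-38, 34), (-36, 34), (-34, 40), (-32, 39), (-30, 43), (-28, 44), (-26, 44), (-24, 44), (-22, 44), (-20, 44), (-18, 43), (-16, 43), (-14, 43), (-12, 43), (-10, 42), (-8, 42), (-6, 43), (-4, 53), (-2, 53), (0, 64), (2, 64), (4, 46), (6, 41), (8, 35), (10, 36), (12, 36), (14, 36), (16, 35), (18, 33), (20, 33), (22, 33), (24, 33), (26, 51), (28, 51), (30, 51), (32, 52), (34, 52), (36, 57), (38, 55), (40, 60), (42, 60), (44, 60)]
```

>>> send_rows(
  plan=[
    [[0,0,-0.0015,0.0065,0.002,0.06,0.1],[0,0,0,0,0,0.1,0.1],[0,0,0,0,0,0.09,0.1],[0,0,0,0,0,0.05,0.1],[0,0,0,0,0,0.03,0.1],[0,0,0,0,0,0.02,0.1],[0,0,0,0,0,0.01,0.1],[0,0,0,0,0,0.01,0.1],[0,0,0,0,0,0.01,0.1],[0,0,0,0,0,0,0.1],[0,0,0,0,0,0,0.1]],
  ],
)

```text
clock: 31.23
position: [0.5464, 0.02, 0.1651]
ee_rot: [0.697, 0.717, -0.0, -0.0]
ft_force: [0.1, 0.4, -2.3]
grip_width: 0.244
grasp_force: 59.0
```

>>> send_rows(
  plan=[
    [[0,0,0,-0.009,0,0,0.1],[0,0,0,0,0,0.008,0.1],[0,0,0,0,0,0.007,0.1],[0,0,0,0,0,0.005,0.1],[0,0,0,0,0,0,0.1],[0,0,0,0,0,0,0.1]],
  ],
)

```text
clock: 31.73
position: [0.5462, 0.0181, 0.1606]
ee_rot: [0.697, 0.717, -0.0, -0.0]
ft_force: [-0.7, -0.3, -1.5]
grip_width: 0.25
grasp_force: 59.0
```

>>> send_rows(
  plan=[
    [[0,0,0,0,0,0.006,0.1],[0,0,0,0,0,0.006,0.1],[0,0,0,0,0,0.006,0.1],[0,0,0,0,0,0,0.1],[0,0,0,0,0,0,0.1]],
  ],
)

```text
clock: 32.15
position: [0.5463, 0.0181, 0.157]
ee_rot: [0.698, 0.717, -0.0, -0.0]
ft_force: [1.2, 0.1, -2.1]
grip_width: 0.247
grasp_force: 59.1
```

No contact yet, 2 mm to go.

>>> send_rows(
  plan=[
    [[0,0,0,0,0,0.005,0.1],[0,0,0,0,0,0.005,0.1],[0,0,0,0,0,0.003,0.1],[0,0,0,0,0,0,0.1],[0,0,0,0,0,0,0.1]],
  ],
)

```text
clock: 32.57
position: [0.5464, 0.0183, 0.1549]
ee_rot: [0.697, 0.717, -0.0, -0.0]
ft_force: [-3.1, 1.3, 5.7]
grip_width: 0.25
grasp_force: 59.9
```

>>> send_rows(
  plan=[
    [[0,0,0,0,0,0,0.3],[0,0,0,0,0,0,0.45],[0,0,0,0,0,0,0.5],[0,0,0,0,0,0,0.5],[0,0,0,0,0,-0.03,0.5],[0,0,0,0,0,-0.1,0.5],[0,0,0,0,0,-0.15,0.5],[0,0,0,0,0,-0.17,0.5],[0,0,0,0,0,-0.17,0.5],[0,0,0,0.12,0,-0.1,0.5],[0,0,0,0.17,0.05,0,0.5],[0,0,0,0.17,0.05,0,0.5],[0,0,0,0.17,0.05,0,0.5],[0,0,0,0.17,0.05,0,0.5],[0,0,0,0.17,0.05,0,0.5],[0,0,0,0.17,0.05,0,0.5],[0,0,0,0.17,0.05,0,0.5],[0,0,0,0,0,0,0.5],[0,0,0,0,0,0,0.5],[0,0,0,0,0,0,0.5]],
  ],
)

```text
clock: 34.23
position: [0.6095, 0.2812, 0.2986]
ee_rot: [0.698, 0.716, -0.001, 0.0]
ft_force: [0.0, -0.5, 0.0]
grip_width: 0.501
grasp_force: 0.0
```

```bash
python3 - <<'E'
from h import *
st()
im=optics.camera("top")[:,:,::-1];cv2.imwrite("pics/top13.png",im); t=im.astype(int).sum(2)//3
cv2.imwrite("pics/side13.png",optics.camera("side")[:,:,::-1])
print(proj("top",pose([.5472,-.0088,.025],[(x,y,133) for x in(-70,70) for y in(-4,58)])).round(1).tolist())
for v in(185,195,215,228):print(v,t[v,262:325].tolist())
print(t[165:245,285].tolist(),t[165:245,303].tolist())
E
```

```text
34.2333 [0.6095 0.2812 0.2986] F [ 0.  -0.5  0. ] w 0.501 g 0.0
[[296.9, 235.2], [270.5, 235.5], [296.0, 176.4], [270.0, 176.7]]
185 [193, 163, 122, 130, 137, 137, 137, 137, 122, 69, 32, 33, 35, 35, 34, 34, 33, 33, 33, 33, 40, 55, 52, 37, 32, 31, 31, 32, 32, 32, 32, 31, 32, 30, 34, 97, 122, 132, 137, 145, 154, 167, 183, 183, 166, 153, 146, 144, 128, 100, 75, 67, 67, 98, 133, 140, 141, 140, 141, 141, 141, 141, 133]
195 [51, 44, 47, 45, 41, 93, 163, 125, 65, 35, 30, 32, 33, 34, 34, 33, 35, 34, 33, 35, 33, 34, 32, 32, 33, 34, 33, 33, 33, 33, 33, 32, 32, 29, 31, 101, 125, 135, 144, 150, 160, 174, 193, 196, 178, 158, 152, 147, 138, 124, 128, 136, 137, 136, 92, 61, 80, 125, 181, 164, 98, 56, 75]
215 [198, 153, 120, 120, 120, 117, 162, 158, 101, 41, 30, 32, 32, 33, 34, 32, 32, 33, 33, 32, 32, 32, 31, 32, 31, 32, 31, 31, 31, 31, 31, 30, 33, 32, 26, 81, 120, 137, 146, 153, 161, 175, 193, 198, 183, 163, 155, 151, 144, 133, 120, 133, 150, 153, 147, 104, 72, 107, 152, 154, 168, 188, 197]
228 [74, 75, 90, 123, 131, 131, 131, 131, 132, 81, 26, 29, 33, 34, 34, 33, 32, 33, 33, 32, 31, 33, 33, 33, 33
[... 214 characters left out ...]
93, 193, 193, 193, 183, 111, 32, 33, 33, 33, 33, 33, 32, 37, 59, 77, 64, 33, 33, 33, 33, 34, 33, 32, 33, 32, 26, 30, 31, 32, 31, 33, 32, 33, 34, 32, 27, 10, 16, 26, 23, 21, 29, 32, 32, 32, 32, 32, 32, 32, 34, 62, 105, 99, 70, 33, 33, 33, 32, 33, 33, 33, 31, 31, 46, 65, 67, 84, 116, 164, 170, 174, 173] [193, 193, 193, 193, 193, 193, 184, 125, 73, 130, 189, 188, 178, 163, 179, 181, 182, 178, 157, 164, 167, 175, 174, 174, 174, 173, 174, 174, 174, 174, 174, 174, 174, 174, 174, 174, 174, 174, 174, 174, 174, 174, 175, 175, 175, 175, 175, 175, 174, 175, 175, 175, 175, 175, 175, 175, 175, 175, 175, 175, 175, 175, 175, 175, 169, 147, 156, 166, 167, 168, 168, 154, 122, 157, 177, 170, 114, 54, 86, 142]
```

```bash
python3 -c "
from workcell import job; print(job.hand_in())"
```

```text
the job is handed in; nothing more can be done
None
```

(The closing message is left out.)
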